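Finish the reel pyramid under the light bar

ROBOT

A 6-joint arm with a two-finger parallel gripper is mounted at the origin on the work surface. World frame = base frame: x ahead of the robot, y to its left, z up, the work surface at z = 0. Lengths are in mm, angles in rad, forces in N, time in s.
With the tool pointing down it reaches from about 250 to 800 mm from the base axis. Payload 3.9 kg.
Tool frame: the origin (TCP) lies at the very end of the fingers, on their centre line; the grasp point (between the pads) lies 19 mm behind it; z points along the fingers, y is the line along which they close (so a half turn about z gives the same grasp; the last joint's range is limited). The gripper opens to 85 mm and grips with 20 to 120 N. Pads are 22 mm wide; open, the fingers measure 114 mm over their backs; the gripper's body (76 mm by 85 mm) begins 54 mm behind the grasp point. The pads swing forward as they close: fully open they stand 13 mm farther back than shut.
Start: joints at [1.103, 0.26, -0.138, 1.173, 0, 1.571], TCP at [236.729, 468.588, 207.704] pointing down, gripper open.
Joint ranges: [-2.78, 2.78], [-0.83, 1.72], [-1.28, 1.37], [-1.9, 2.12], [-1.57, 1.48], [-3.14, 3.14]. Speed limits (rad/s): [2.57, 2.57, 3.14, 3.14, 3.14, 3.14].

INTERFACE

Orientations are given as a unit quaternion [x, y, z, w].
In Python, from plant import bot gives the robot as it stands. The module is installed in compiled form; this text tells all that it offers.
- The arm moves only by the tool apply_moves, never from a script. Its argument "targets" is one flat list of numbers, 5 for each row, row after row: the closure, from 0 (fully open) to 1 (shut), then the shift along the tool's x, y, z in m, then the turn about the tool's z in degrees. A call has 1 to 5 rows; each row shifts and turns the commanded pose from where the row before left it, along the tool's axes as they then stand; what a row does not reach is not made up. A row lasts 1/12 s, in which the tool goes at most 41.7 mm and 7.16 degrees, less where a joint would pass 70% of its speed; a pose out of reach is approached as far as the arm can. A call is refused whole if a number of a shift passes 0.0417 or a number of a turn 7.16, either way. A call with a gripper value outside its range is refused whole. The fingers move at their own pace and stop on an object; the grip force is fixed at half the most. Time passes only in rows, so rows that do not move let the fingers close. It gives the time, the measured TCP pose, the force, the opening and the grip force at its end, in the units of the state.
- bot.observe(): the state, without advancing time (a new reading comes with each control period).
- bot.grab_frame(name): name is "scene" or "top" or "wrist"; returns the picture (384x512x3 uint8, red, green, blue); there is no depth.
- bot.camera_model(name): a dict with "intrinsics" (3x3 intrinsics, pixels), "R" (3x3) and "t" (3): a world point X has camera coordinates R X + t. Camera axes: x right, y down, z forward; pixel columns grow to the right and rows downward; lengths in mm; the calibration is good to about 2 mm. A picture is of the moment at which its call begins: read the wrist's pose just before it. camera_model takes no time and is no camera call; for the wrist camera it gives the pose at the moment of the call.
- bot.job_done(): hands the job in; it is judged then, once.
Trained networks look in the newest picture that a camera, given by its name, has taken for a name from the list of things; names that differ only in an ending like _2 or _b are one class to them, and where a whole thing is asked for, a point or a joint stands for the part that bears it (a point fixed in the world has none). Each returns a list of dicts, best first, with "confidence" (0 to 1); they miss things now and then, are a little off and sometimes report something else, mostly with a low value. They report only what shows in the picture. A call takes as long as a camera call.
- bot.boxes_of(label, camera): "location" ([column, row] as shares, 0 to 1, of the picture: columns of its width, rows of its height, amid what is visible of it).
- bot.regions_of(label, camera): "pixels" (384x512 bool, what is visible of it) and "location" ([column, row] as shares, 0 to 1, of the picture: columns of its width, rows of its height, amid what is visible of it).
- bot.mark_of(label, camera): "location" ([column, row] as shares, 0 to 1, of the picture: columns of its width, rows of its height: a listed point, or the origin of a listed thing).
The state is a dict: "clock": time; "joint_positions": joint angles; "joint_velocities": joint speeds; "tau": joint torques, N m; "position": TCP position; "tool_rot": TCP orientation; "contact_force": force on the tool from outside, world axes, zero at the start; "moment": the same for the moment, N m; "grip_width": finger opening in mm; "gripper_force": force on a finger pad.
Only numpy, scipy, OpenCV 4.12 (cv2) and the standard library are available. Lean on these libraries where they do the work, as an engineer would, in place of code of your own. Each camera call takes 0.05 s, during which the arm holds its last target. There are 200 camera calls.

TASK

Finish the pyramid of reels in the rack: gently saddle the blue reel into the free gap of the second row, beside the ivory reel already lying there, then saddle the orange reel into the gap on top of those two, each parallel to the reels below with its ends lined up with theirs. Leave the ivory reels in their places, do not bump or load the rack or its light bar with the robot, and do not disturb the other things on the table.

Things in the scene. Friction and masses are not known exactly. Their poses are not given: they have to be found in the camera images.
- blue_reel_center (a point): Blue reel, 190 mm long, lying level: barrel 36 mm in diameter, 142 mm long, between two flanges 70 mm in diameter, 24 mm thick. 0.2 to 0.3 kg, rolls freely. Point: its centre; x axis along the reel (y, z turn as it rolls). Starts in one of the two berths of the supply tray (by lot), centre 43 mm above the table, flanges held by low rubber chocks.
- orange_reel_center (a point): Orange reel, 190 mm long, lying level: barrel 36 mm in diameter, 142 mm long, between two flanges 70 mm in diameter, 24 mm thick. 0.2 to 0.3 kg, rolls freely. Point: its centre; x axis along the reel (y, z turn as it rolls). Starts in the other berth of the tray, centre 43 mm above the table.
- row_right_center (a point): Ivory reel with a grey barrel, same size as the blue one (190 mm long, flanges 70 mm, barrel 36 mm). Its centre; x along the reel. Lies in the right-hand groove of the rack.
- row_mid_center (a point): Ivory reel with a grey barrel, same size as the blue one (190 mm long, flanges 70 mm, barrel 36 mm). Its centre; x along the reel. Lies in the middle groove of the rack.
- row_left_center (a point): Ivory reel with a grey barrel, same size as the blue one (190 mm long, flanges 70 mm, barrel 36 mm). Its centre; x along the reel. Lies in the left-hand groove of the rack.
- second_left_center (a point): Ivory reel with a grey barrel, same size as the blue one (190 mm long, flanges 70 mm, barrel 36 mm). Its centre; x along the reel. Already saddled in the second row, in the gap between the middle and left-hand reels.
- free_gap (a point): Point of the rack where a reel's centre lies when saddled in the free gap of the second row (between middle and right-hand reels), 107 mm above the table. Axes: x along the reels away from the robot, y left, z up. Neighbouring reels are 72 mm apart across the rack, rows 60 mm apart in height; between neighbours, flanges leave 2 mm and barrels 36 mm.
- top_gap (a point): Point of the rack where the centre of the topmost reel lies when it is saddled on the two reels of the second row (167 mm above the table); axes as for free_gap.
- light_bar (a point): Centre of the underside of the rack's fixed aluminium light bar, 360 mm above the table; 90 mm wide along the reels (x), 25 mm thick, reaching 110 mm left and 190 mm right (y), held by one post 170 mm to the right; open to the left. It spans from 60 mm on the robot's side of the reels' middle to 30 mm beyond it: no room for an upright gripper; one leaning back to the robot by 35 to 40 degrees passes under its near edge.
- rack: Fixed grey rack with three grooves for the bottom row, blue side walls and the light bar. Origin on the table under its middle; x along the reels away from the robot, z up. The grooves' floor is 12 mm above the table; side walls 48 mm high, 113 mm either side of the middle.
- tray: Fixed grey supply tray, 200 x 210 x 8 mm, with 16 mm high rubber chocks under the reels' flanges; nothing stands under the barrels but the tray. Origin on the table under its middle, x along the reels; berths at y = +55 and -55 mm.
- talc: White bottle with an orange band, 60 mm in diameter, 170 mm tall, standing; origin at its foot. Bystander.
- driver: Screwdriver with a red handle lying on the table between tray and rack, along its x axis. Bystander.
- hoop: Wooden embroidery hoop lying flat, 130 mm across, 12 mm high, origin under its middle. Bystander.
- cone: Green plastic cone, 68 mm at its foot, 140 mm tall, standing; origin at its foot. Bystander.
- tin: Low blue jar with a steel lid, 64 mm in diameter, 55 mm tall; origin at its foot. Bystander.
- gauge: Steel bar gauge lying flat, 150 x 30 x 6 mm, along its x axis, origin under its middle. Bystander.

How it is judged:
By the outcome, as a careful person would: the job done as asked, in the order asked, and still so for the second after the job is handed in, with the robot touching nothing.
It also fails if it takes over 70 s, if anything falls off the work surface, if the arm or the gripper's body presses on something with over 40 N, if the wrist force passes 120 N, or if a joint passes its speed limit or range.

## Working session

There is one attempt and no reset: what is moved stays moved. The work goes in short steps, Python scripts to look and compute and a tool call to move; the robot and the scene stay as the last step left them, time stands still between calls to the robot, and variables do not carry over. Pictures are saved under pics/ and viewed, at most 10 in all, crops included, and the job is handed in when it is done.

Besides the shell and the picture viewer there is one more tool, called after ">>>" by a JSON object that holds its "method" and its "body". apply_moves: Moves the arm, as the interface text tells. Its arguments: {"type":"object","properties":{"targets":{"type":"array"}},"required":["targets"]}

```bash
mkdir -p pics; cat > h.py <<'E'
import numpy as np,cv2
from plant import bot
from scipy.spatial.transform import Rotation as Ro
def cam(n):
    c=bot.camera_model(n);return np.array(c["intrinsics"]),np.array(c["R"]),np.array(c["t"]).ravel()
def proj(c,X):
    p=c[0]@(c[1]@np.array(X,float)+c[2]);return p[:2]/p[2]
def tri(obs): # list of (cam,pix)
    A=[];b=[]
    for c,p in obs:
        d=c[1].T@np.linalg.inv(c[0])@[p[0],p[1],1];d/=np.linalg.norm(d);o=-c[1].T@c[2]
        P=np.eye(3)-np.outer(d,d);A.append(P);b.append(P@o)
    A=np.vstack(A);b=np.hstack(b);x=np.linalg.lstsq(A,b,rcond=None)[0]
    return x,np.linalg.norm(A@x-b)
def onz(c,p,z):
    d=c[1].T@np.linalg.inv(c[0])@[p[0],p[1],1];o=-c[1].T@c[2];return o+d*(z-o[2])/d[2]
E
python3 - <<'E'
from h import *
s=bot.observe();print({k:np.round(v,3) for k,v in s.items()})
P={}
ims=[]
for n in("scene","top","wrist"):
    im=bot.grab_frame(n);ims.append(im);c=cam(n)
    print(n,np.round(-c[1].T@c[2]),np.round(c[1][2],2),c[0][0,0])
    cv2.imwrite(f"pics/{n}0.png",im[...,::-1])
    if n=="wrist":continue
    for l in["blue_reel_center","orange_reel_center","row_right_center","row_mid_center","row_left_center","second_left_center","free_gap","top_gap","light_bar","rack","tray","talc","driver","hoop","cone","tin","gauge"]:
        r=bot.mark_of(l,n)
        if r: P.setdefault(l,[]).append((c,np.array(r[0]["location"])*[512,384],round(r[0]["confidence"],2),n))
for l,o in P.items():
    print(l,[(a[3],np.round(a[1]),a[2]) for a in o], [np.round(v,1) for v in tri([(a[0],a[1]) for a in o])] if len(o)>1 else "")
cv2.imwrite("pics/a.png",np.hstack([cv2.resize(i,(400,300)) for i in ims[:2]])[...,::-1])
E
```

```text
{'clock': np.float64(0.0), 'joint_positions': array([ 1.103,  0.261, -0.139,  1.173, -0.   ,  1.571]), 'joint_velocities': array([-0.001, -0.001, -0.   ,  0.   , -0.   , -0.001]), 'tau': array([ 1.0000e-03, -4.0568e+01,  2.5392e+01,  1.9000e-02, -0.0000e+00,
        0.0000e+00]), 'position': array([236.427, 467.938, 206.868]), 'tool_rot': array([ 0.232,  0.973, -0.001, -0.   ]), 'contact_force': array([ 0.259, -0.409, -0.082]), 'moment': array([ 0.022,  0.   , -0.028]), 'gripper_force': np.float64(0.0), 'grip_width': np.float64(85.196)}
scene [1634.  285.  916.] [-0.81 -0.21 -0.54] 422.0327480851129
top [ 285.  -15. 1636.] [ 0.18 -0.01 -0.98] 435.9853215785864
wrist [161. 507. 372.] [ 0.29 -0.15 -0.94] 316.77511825416093
blue_reel_center [('scene', array([318., 252.]), 0.77), ('top', array([184., 190.]), 0.93)] [array([597.9, 220.2,  51.1]), np.float64(0.9)]
orange_reel_center [('scene', array([352., 255.]), 0.91), ('top', array([155., 196.]), 0.98)] [array([577.4, 327. ,  47.3]), np.float64(3.7)]
row_right_center [('scene', array([189., 237.]), 0.75), ('top', array([299., 181.]), 0.
[... 1059 characters left out ...]
op', array([226., 237.]), 0.62)] [array([429.4,  60.8,  14.1]), np.float64(11.3)]
hoop [('scene', array([222., 205.]), 0.65), ('top', array([295., 259.]), 0.67)] [array([ 342.4, -187.6,  -12. ]), np.float64(2.3)]
cone [('scene', array([133., 216.]), 0.87), ('top', array([367., 211.]), 0.55)] [array([ 5.216e+02, -4.697e+02, -3.000e-01]), np.float64(2.4)]
tin [('scene', array([392., 237.]), 0.7), ('top', array([274., 181.]), 0.65)] [array([633. , 155.7, 216.5]), np.float64(370.4)]
gauge [('scene', array([276., 290.]), 0.87), ('top', array([215., 156.]), 0.72)] [array([742.2, 114.9,  -1.7]), np.float64(6.3)]
top_gap [('top', array([280., 172.]), 0.68)] 
rack [('top', array([274., 180.]), 0.78)]
```

View pics/a.png

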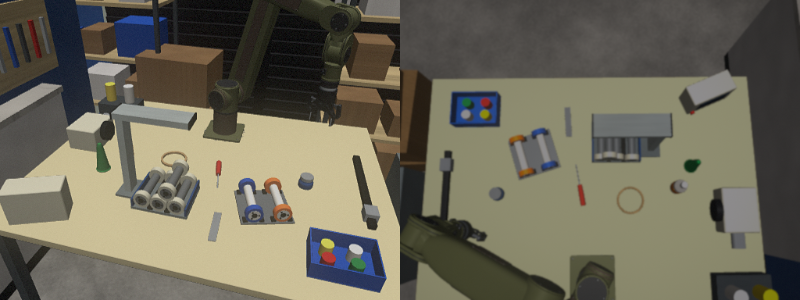

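The picture shows orange (left) and blue (right) reels in a tray that is slightly rotated, and the rack with its light bar at upper right. Blue is near top-camera px (184,190), orange near (155,196). Next I'll measure the axes.

```bash
cat > seg.py <<'E'
from h import *
def blobs(im,which,box=None):
    h=cv2.cvtColor(im,cv2.COLOR_RGB2HSV)
    lo,hi=((5,130,60),(22,255,255)) if which=="orange" else ((105,110,30),(125,255,255))
    m=cv2.inRange(h,lo,hi)
    if box:
        k=np.zeros_like(m);k[box[1]:box[3],box[0]:box[2]]=255;m&=k
    n,_,st,ce=cv2.connectedComponentsWithStats(m)
    return sorted([(int(st[i,4]),np.round(ce[i],2).tolist(),st[i,:4].tolist()) for i in range(1,n) if st[i,4]>30],reverse=True)[:5]
E
python3 - <<'E'
from seg import *
T=cv2.imread("pics/top0.png")[...,::-1].copy();S=cv2.imread("pics/scene0.png")[...,::-1].copy()
for w in("orange","blue"):
    print(w,blobs(T,w,(120,150,215,240)));print(blobs(S,w,(270,210,400,300)))
c=cam("top")
for w in("orange","blue"):
    b=blobs(T,w,(120,150,215,240))[:2]
    p=[onz(c,x[1],55) for x in b];d=p[0]-p[1];print(w,p,np.linalg.norm(d),np.degrees(np.arctan2(d[1],d[0])))
a=cv2.resize(T[130:270,120:330],None,fx=3.6,fy=3.6,interpolation=cv2.INTER_CUBIC);cv2.imwrite("pics/b.png",a[...,::-1])
bot.grab_frame("top")
for l in["row_right_center","row_mid_center","row_left_center","second_left_center","rack","light_bar"]:
    for r in bot.regions_of(l,"top")[:1]:
        m=r["pixels"];ys,xs=np.nonzero(m);print(l,m.sum(),xs.min(),xs.max(),ys.min(),ys.max(),cv2.minAreaRect(np.c_[xs,ys].astype(np.float32)),round(r["confidence"],2))
for X in[(630,-120,167),(630,-156,107),(560,-120,360),(535,-120,107),(725,-120,107)]:print(X,proj(c,X))
E
```

```text
orange [(131, [161.17, 219.9], [152, 215, 20, 12]), (126, [148.75, 177.29], [140, 173, 19, 12])]
[(263, [360.61, 270.01], [349, 261, 25, 22]), (231, [347.8, 235.02], [338, 227, 22, 21])]
blue [(112, [189.84, 210.62], [182, 206, 18, 11]), (93, [176.9, 168.33], [169, 165, 18, 9]), (33, [121.39, 153.67], [120, 150, 4, 9])]
[(113, [324.39, 265.62], [315, 262, 21, 9]), (73, [315.41, 230.84], [307, 228, 19, 8])]
orange [array([487.67212976, 301.91159032,  55.        ]), array([647.19692247, 351.62861783,  55.        ])] 167.09261597654364 -162.68998607031384
blue [array([520.5353071 , 198.10135174,  55.        ]), array([680.1808689 , 248.13304365,  55.        ])] 167.3017501320744 -162.5994099771126
row_right_center 415 287 306 175 206 ((296.5, 190.5), (31.0, 19.0), 90.0) 0.64
row_mid_center 243 272 285 176 205 ((278.6068420410156, 190.3849334716797), (29.165189743041992, 12.287871360778809), 87.87889862060547) 0.69
row_left_center 275 248 261 177 205 ((254.5, 191.0), (28.0, 13.0), 90.0) 0.73
second_left_center 414 257 277 175 204 ((267.0, 189.5), (29.0, 20.0), 90.0) 0.59
rack 4458 245 348 145 207 ((296.5, 176.0), (62.0, 103.0), 90.0) 0.64
light_bar 4715 245 349 144 208 ((297.0, 175.99998474121094), (103.99998474121094, 63.99999237060547), 0.0) 0.58
(630, -120, 167) [278.01282625 173.47331891]
(630, -156, 107) [286.91419819 177.19126878]
(560, -120, 360) [282.80985043 181.45931836]
(535, -120, 107) [277.54030314 203.37498261]
(725, -120, 107) [276.30245318 151.78923704]
```

View pics/b.png

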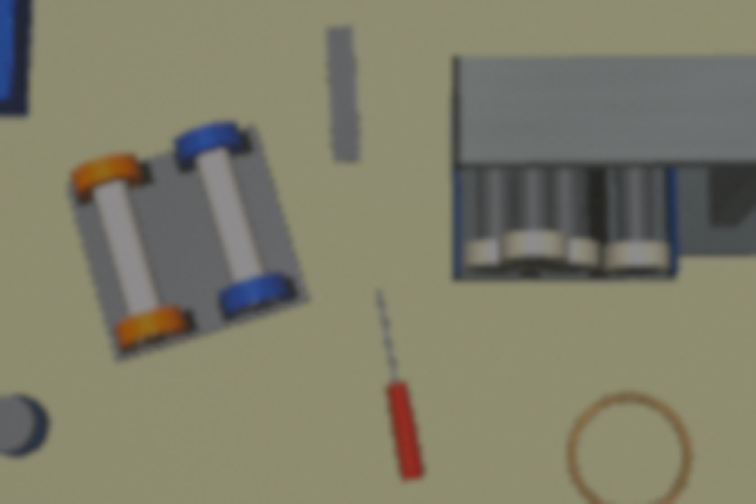

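>>> {"method": "apply_moves", "body": {"targets": [0,0,0,-0.03,-7.1,0,0,0,-0.03,-7.1,0,0,0,-0.03,-7.1,0,0,0,-0.03,-7.1,0,0,0,-0.03,-7.1]}}

```text
clock: 2.62
position: [236.6, 468.3, 359.2]
tool_rot: [-0.079, 0.997, 0.0, 0.0]
contact_force: [0.7, -0.4, -0.7]
grip_width: 85.3
gripper_force: 0.0
```

>>> {"method": "apply_moves", "body": {"targets": [0,0,-0.04,0,0,0,0,-0.04,0,0,0,0,-0.04,0,0,0,0,-0.04,0,0,0,0,-0.04,0,0]}}

```text
clock: 3.03
position: [266.8, 269.3, 357.8]
tool_rot: [-0.076, 0.997, 0.0, 0.0]
contact_force: [1.4, -0.8, 1.1]
grip_width: 85.3
gripper_force: 0.0
```

>>> {"method": "apply_moves", "body": {"targets": [0,0,-0.04,0,0,0,0,-0.04,0,0,0,0,-0.04,0,0,0,0,-0.04,0,0,0,0,-0.04,0,0]}}

```text
clock: 3.45
position: [296.8, 71.5, 358.0]
tool_rot: [-0.076, 0.997, 0.0, 0.001]
contact_force: [1.9, -0.4, -0.2]
grip_width: 85.3
gripper_force: 0.0
```

```bash
cat >> h.py <<'E'
def st():
    s=bot.observe();R=Ro.from_quat(s["tool_rot"]).as_matrix()
    z=R[:,2];y=R[:,1]
    print("t",round(float(s["clock"]),2),"q",np.round(s["joint_positions"],3),"p",np.round(s["position"],1),"tilt",round(np.degrees(np.arccos(-z[2])),2),"az",round(np.degrees(np.arctan2(z[1],z[0])),1),"xaz",round(np.degrees(np.arctan2(-R[1,0],-R[0,0])),2),"ydip",round(np.degrees(np.arcsin(y[2])),2),"F",np.round(s["contact_force"],1),"w",round(float(s["grip_width"]),1),"gf",round(float(s["gripper_force"]),1))
    return s,R
E
python3 -c "
from h import *
st()"
```

```text
t 3.45 q [ 0.236 -0.148 -0.192  1.526 -0.     0.084] p [296.8  71.5 358. ] tilt 0.08 az 10.3 xaz 8.76 ydip 0.0 F [ 1.9 -0.4 -0.2] w 85.3 gf 0.0
```

>>> {"method": "apply_moves", "body": {"targets": [0,0,-0.026,-0.04,0,0,0,0,-0.04,0,0,0,0,-0.04,0,0,0,0,-0.04,0,0,0,0,-0.04,0]}}

```text
clock: 3.87
position: [299.8, 50.2, 554.6]
tool_rot: [-0.075, 0.997, 0.0, 0.001]
contact_force: [2.1, 0.4, 2.0]
grip_width: 85.3
gripper_force: 0.0
```

```bash
python3 -c "
from h import *
st()"
```

```text
t 3.87 q [ 0.166 -0.016  0.471  2.057  0.     0.015] p [299.8  50.2 554.6] tilt 0.07 az 9.7 xaz 8.62 ydip 0.0 F [2.1 0.4 2. ] w 85.3 gf 0.0
```

>>> {"method": "apply_moves", "body": {"targets": [0,0,0,-0.04,0,0,0,0,-0.04,0,0,0,0,-0.04,0,0,0,0,-0.04,0,0,0,0,-0.04,0]}}

```text
clock: 4.28
position: [297.9, 50.3, 610.1]
tool_rot: [-0.076, 0.995, 0.006, 0.06]
contact_force: [-0.3, 1.1, 0.2]
grip_width: 85.5
gripper_force: 0.0
```

```bash
python3 -c "
from h import *
st()"
```

```text
t 4.28 q [ 0.167 -0.035  0.633  2.117 -0.     0.015] p [297.9  50.3 610.1] tilt 6.96 az 9.6 xaz 8.7 ydip 0.11 F [-0.3  1.1  0.2] w 85.5 gf 0.0
```

>>> {"method": "apply_moves", "body": {"targets": [0,0,0,-0.04,0,0,0,0,-0.04,0,0,0,0,-0.04,0,0,0,0,-0.04,0,0,0,0,-0.04,0]}}

```text
clock: 4.7
position: [280.5, 47.3, 654.1]
tool_rot: [-0.075, 0.989, 0.012, 0.13]
contact_force: [-0.3, 0.0, -0.7]
grip_width: 85.4
gripper_force: 0.0
```

```bash
python3 -c "
from h import *
st()"
```

```text
t 4.7 q [ 0.167 -0.104  0.703  2.117  0.     0.015] p [280.5  47.3 654.1] tilt 15.0 az 9.6 xaz 8.67 ydip 0.23 F [-0.3  0.  -0.7] w 85.4 gf 0.0
```

>>> {"method": "apply_moves", "body": {"targets": [0,-0.03,0,-0.03,0,0,-0.03,0,-0.03,0,0,-0.03,0,-0.03,0,0,-0.03,0,-0.03,0,0,-0.03,0,-0.03,0]}}

```text
clock: 5.12
position: [381.9, 62.3, 701.8]
tool_rot: [-0.074, 0.978, 0.017, 0.194]
contact_force: [-0.5, 0.4, -0.1]
grip_width: 85.4
gripper_force: 0.0
```

```bash
python3 -c "
from h import *
st()"
```

```text
t 5.12 q [1.600e-01 5.200e-02 9.900e-01 2.116e+00 2.000e-03 8.000e-03] p [381.9  62.3 701.8] tilt 22.44 az 9.5 xaz 8.63 ydip 0.3 F [-0.5  0.4 -0.1] w 85.4 gf 0.0
```

>>> {"method": "apply_moves", "body": {"targets": [0,0,0,-0.04,0,0,0,0,-0.04,0,0,0,0,-0.04,0,0,0,0,-0.04,0,0,0,0,-0.04,0]}}

```text
clock: 5.53
position: [305.5, 49.9, 747.5]
tool_rot: [-0.073, 0.963, 0.023, 0.258]
contact_force: [0.5, 0.9, -0.2]
grip_width: 85.7
gripper_force: 0.0
```

```bash
python3 -c "
from h import *
st()"
```

```text
t 5.53 q [ 1.590e-01 -9.800e-02  9.720e-01  2.117e+00  2.000e-03  8.000e-03] p [305.5  49.9 747.5] tilt 29.97 az 9.4 xaz 8.57 ydip 0.36 F [ 0.5  0.9 -0.2] w 85.7 gf 0.0
```

>>> {"method": "apply_moves", "body": {"targets": [0,0,0,-0.04,0,0,0,0,-0.04,0,0,0,0,-0.04,0]}}

```text
clock: 5.78
position: [258.9, 42.5, 769.6]
tool_rot: [-0.072, 0.952, 0.026, 0.296]
contact_force: [-0.8, 0.2, -0.1]
grip_width: 85.7
gripper_force: 0.0
```

```bash
python3 -c "
from h import *
st()"
```

```text
t 5.78 q [ 1.610e-01 -1.850e-01  9.640e-01  2.117e+00  2.000e-03  1.000e-02] p [258.9  42.5 769.6] tilt 34.52 az 9.4 xaz 8.53 ydip 0.38 F [-0.8  0.2 -0.1] w 85.7 gf 0.0
```

>>> {"method": "apply_moves", "body": {"targets": [0,0,0,-0.04,0,0,0,0,-0.04,0,0,0,0,0,0]}}

```text
clock: 6.03
position: [224.3, 36.8, 784.6]
tool_rot: [-0.072, 0.943, 0.028, 0.325]
contact_force: [-1.4, -0.7, 0.7]
grip_width: 85.4
gripper_force: 0.0
```

```bash
cat >> h.py <<'E'
def go(target,axis_az=None):
    """world TCP target -> total tool shift (m), rows at 40mm, turn to make tool y perpendicular to level axis at axis_az (deg)"""
    s,R=st();d=R.T@(np.array(target)-s["position"])/1000
    print("shift tool",np.round(d,4),"rows",int(np.ceil(np.abs(d).max()/.04)),"per row",np.round(d/np.ceil(np.abs(d).max()/.04),4))
    if axis_az is not None:
        r=R.T@np.array([np.cos(np.radians(axis_az)),np.sin(np.radians(axis_az)),0]) # want r_y=0, r_x<0
        print("turn deg about z",round(np.degrees(np.arctan2(-r[1],-r[0])),2),"axis-to-z",round(np.degrees(np.arccos(r[2])),2))
E
python3 -c "
from h import *
go((440,190,260),17.4)"
```

```text
t 6.03 q [ 0.156 -0.247  0.964  2.117  0.005  0.006] p [224.3  36.8 784.6] tilt 38.03 az 9.3 xaz 8.49 ydip 0.41 F [-1.4 -0.7  0.7] w 85.4 gf 0.0
shift tool [0.1373 0.1145 0.5596] rows 14 per row [0.0098 0.0082 0.04  ]
turn deg about z -10.85 axis-to-z 52.41
```

>>> {"method": "apply_moves", "body": {"targets": [0,0.01,0.008,0.04,0,0,0.01,0.008,0.04,0,0,0.01,0.008,0.04,0,0,0.01,0.008,0.04,0,0,0.01,0.008,0.04,0]}}

```text
clock: 6.45
position: [295.4, 84.9, 612.3]
tool_rot: [-0.072, 0.945, 0.028, 0.318]
contact_force: [0.6, 1.1, 1.1]
grip_width: 85.3
gripper_force: 0.0
```

>>> {"method": "apply_moves", "body": {"targets": [0,0.01,0.008,0.04,0,0,0.01,0.008,0.04,0,0,0.01,0.008,0.04,0,0,0.01,0.008,0.04,0,0,0.01,0.008,0.04,0]}}

```text
clock: 6.87
position: [368.4, 137.3, 424.3]
tool_rot: [-0.072, 0.945, 0.028, 0.317]
contact_force: [-0.2, 0.1, 0.5]
grip_width: 85.3
gripper_force: 0.0
```

>>> {"method": "apply_moves", "body": {"targets": [0,0.01,0.008,0.04,0,0,0.01,0.008,0.04,0,0,0.01,0.008,0.04,0,0,0,0,0,-5.4,0,0,0,0,-5.4]}}

```text
clock: 7.28
position: [409.6, 167.1, 307.2]
tool_rot: [-0.163, 0.935, -0.005, 0.314]
contact_force: [-0.2, 1.1, 1.5]
grip_width: 85.4
gripper_force: 0.0
```

```bash
cat >> seg.py <<'E'
def look(tag):
    c=cam("wrist");im=bot.grab_frame("wrist");cv2.imwrite(f"pics/{tag}.png",im[...,::-1])
    np.savez(f"pics/{tag}.npz",K=c[0],R=c[1],t=c[2]);return c,im
E
python3 -c "
from seg import *
st();c,im=look('w1')
for w in('orange','blue'):print(w,blobs(im,w))
for l in('blue_reel_center','orange_reel_center','rack'):
  r=bot.mark_of(l,'wrist');print(l,[(np.round(np.array(a['location'])*[512,384],1),round(a['confidence'],2)) for a in r[:2]])
print(proj(c,(600,223,43)),proj(c,(567,327,43)))
"
```

```text
t 7.28 q [ 0.578 -0.371 -0.689  0.658 -0.246  0.156] p [409.6 167.1 307.2] tilt 36.55 az 9.0 xaz 22.4 ydip -6.43 F [-0.2  1.1  1.5] w 85.4 gf 0.0
orange [(1390, [362.65, 112.05], [337, 85, 56, 48]), (790, [336.21, 187.04], [318, 165, 41, 38])]
blue [(4976, [389.07, 236.87], [326, 201, 128, 75]), (1316, [280.84, 105.57], [256, 79, 53, 47]), (1244, [128.62, 99.54], [120, 49, 16, 108]), (873, [494.0, 65.67], [477, 44, 35, 49]), (705, [275.31, 181.16], [257, 160, 39, 36])]
blue_reel_center [(array([278.9, 144. ]), 0.84)]
orange_reel_center [(array([350.5, 151.7]), 0.94)]
rack []
[276.37750137 145.61529239] [346.74178232 151.52131666]
```

View pics/w1.png

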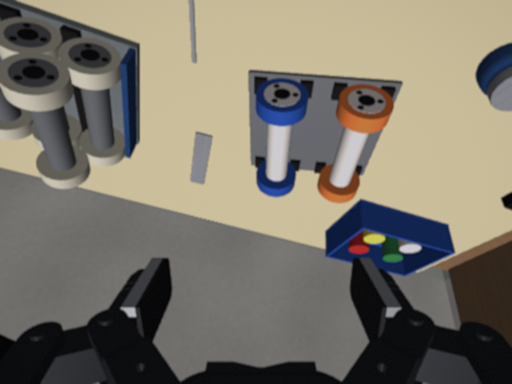

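The wrist view shows blue reel near px (279,144), orange near (350,152), and ivory reels at the far left. Projections of the first estimates match. Moving to a pre-grasp.

```bash
python3 -c "
from h import *
go((530,213,155),17.4)"
```

```text
t 7.48 q [ 0.577 -0.375 -0.68   0.659 -0.246  0.163] p [412.6 168.9 314.5] tilt 37.19 az 9.3 xaz 21.81 ydip -6.02 F [-0.6 -0.2  0.1] w 85.4 gf 0.0
shift tool [-0.0058  0.0238  0.2015] rows 6 per row [-0.001   0.004   0.0336]
turn deg about z -0.08 axis-to-z 53.24
```

>>> {"method": "apply_moves", "body": {"targets": [0,-0.001,0.004,0.04,0,0,-0.001,0.005,0.04,0,0,-0.001,0.005,0.04,0,0,-0.001,0.005,0.04,0,0,-0.001,0.005,0.04,0]}}

```text
clock: 7.9
position: [530.2, 213.4, 155.9]
tool_rot: [-0.159, 0.934, -0.001, 0.32]
contact_force: [-0.1, 0.7, 0.2]
grip_width: 85.5
gripper_force: 0.0
```

>>> {"method": "apply_moves", "body": {"targets": [0,0,0,0,0,0,0,0,0,0]}}

```text
clock: 8.07
position: [527.9, 212.1, 152.3]
tool_rot: [-0.16, 0.935, -0.003, 0.316]
contact_force: [-0.4, -1.1, 0.2]
grip_width: 85.4
gripper_force: 0.0
```

```bash
cat > fit.py <<'E'
from seg import *
from scipy.optimize import least_squares
def hullc(P):
    h=cv2.convexHull(np.asarray(P,np.float32).reshape(-1,1,2));m=cv2.moments(h);return np.array([m["m10"],m["m01"]])/m["m00"]
def flange(p,side): # p=x,y,z,yaw ; side -1 near,+1 far
    a=np.linspace(0,2*np.pi,40,endpoint=False);u=np.array([np.cos(p[3]),np.sin(p[3]),0]);v=np.array([-u[1],u[0],0])
    c=np.array(p[:3]);return np.vstack([c+side*e*u+35*(np.cos(t)*v+np.sin(t)*np.array([0,0,1])) for e in(71,95) for t in a])
def blobhull(im,which,pt,rad):
    h=cv2.cvtColor(im,cv2.COLOR_RGB2HSV)
    lo,hi=((5,130,60),(22,255,255)) if which=="orange" else ((105,110,30),(125,255,255))
    m=cv2.inRange(h,lo,hi);n,l,s,ce=cv2.connectedComponentsWithStats(m)
    o=[i for i in range(1,n) if s[i,4]>25 and np.hypot(*(ce[i]-pt))<rad]
    if not o:return None
    i=max(o,key=lambda i:s[i,4]);ys,xs=np.nonzero(l==i)
    if xs.min()<2 or ys.min()<2 or xs.max()>509 or ys.max()>381:return None
    q=np.c_[xs,ys];return hullc(q),s[i,4]
def fitreel(which,views,p0):
    obs=[]
    for n,c,im,w,rad in views:
        for sd in(-1,1):
            b=blobhull(im,which,hullc([proj(c,X) for X in flange(p0,sd)]),rad)
            if b is not None: obs.append((n,c,sd,b[0],w))
    f=lambda p:np.concatenate([(hullc([proj(c,X) for X in flange(p,sd)])-b)*w for n,c,sd,b,w in obs])
    r=least_squares(f,p0,x_scale=[10,10,10,.1],diff_step=1e-4)
    print(which,np.round(r.x[:3],1),"yaw",round(np.degrees(r.x[3]),2))
    for (n,c,sd,b,w),e in zip(obs,f(r.x).reshape(-1,2)):print("  ",n,sd,np.round(b,1),"res",np.round(e/w,2))
    return r.x
def load(tag):
    d=np.load(f"pics/{tag}.npz");return (d["K"],d["R"],d["t"]),cv2.imread(f"pics/{tag}.png")[...,::-1].copy()
E
python3 - <<'E'
from fit import *
st();c2,i2=look("w2");c1,i1=load("w1")
T=cv2.imread("pics/top0.png")[...,::-1].copy();S=cv2.imread("pics/scene0.png")[...,::-1].copy()
V=[("w1",c1,i1,1,25),("w2",c2,i2,1,40),("top",cam("top"),T,2,8)]
for w,p in(("blue",[600,223,43,.303]),("orange",[567,327,43,.303])):
    fitreel(w,V[:2],p);fitreel(w,V,p)
E
```

```text
t 8.07 q [ 0.505  0.015 -0.866  0.076 -0.205  0.102] p [527.9 212.1 152.3] tilt 36.86 az 9.2 xaz 21.88 ydip -6.12 F [-0.4 -1.1  0.2] w 85.4 gf 0.0
blue [595.5 224.1  43.6] yaw 17.28
   w1 -1 [281.3 101.4] res [ 0.08 -0.03]
   w1 1 [275.4 177.1] res [0.08 0.09]
   w2 -1 [264.7  98.3] res [-0.04  0.01]
   w2 1 [262.9 213.9] res [-0.05 -0.05]
blue [600.7 225.2  38.5] yaw 17.33
   w1 -1 [281.3 101.4] res [-0.29  0.65]
   w1 1 [275.4 177.1] res [-0.04 -0.35]
   w2 -1 [264.7  98.3] res [-0.19  1.25]
   w2 1 [262.9 213.9] res [ 0.02 -1.47]
   top -1 [189.9 210.7] res [-0.22  0.22]
   top 1 [177.  168.6] res [0.11 0.8 ]
orange [562.8 327.3  44.4] yaw 17.39
   w1 -1 [363.9 108. ] res [-0.41  0.02]
   w1 1 [337.6 183.4] res [-0.13 -0.18]
   w2 -1 [417.7 109.3] res [0.21 0.13]
   w2 1 [357.7 223.2] res [ 0.1  -0.11]
orange [565.7 329.5  41.1] yaw 17.14
   w1 -1 [363.9 108. ] res [-0.07  0.55]
   w1 1 [337.6 183.4] res [-0.08 -0.43]
   w2 -1 [417.7 109.3] res [-0.28  1.  ]
   w2 1 [357.7 223.2] res [-0.08 -1.03]
   top -1 [161.1 220.2] res [-0.13  0.48]
   top 1 [148.9 178. ] res [-0.05  0.6 ]
```

View pics/w2.png

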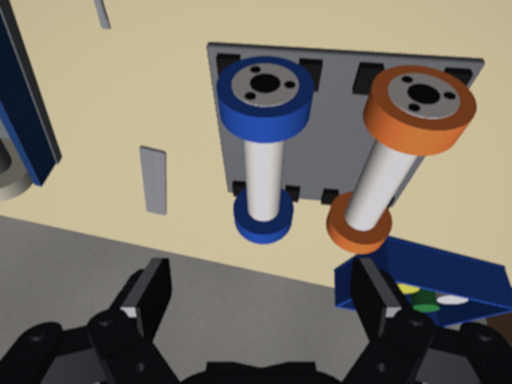

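The wrist view shows blue flanges at (265,98)/(263,214) and orange at (418,109)/(358,223). The fit gives z≈43.6 and yaw 17.3°, consistent with the text.

```bash
python3 -c "
from h import *
go((618.3,229.5,28.1),17.3)"
```

```text
t 8.12 q [ 0.505  0.011 -0.865  0.076 -0.205  0.101] p [528.4 212.5 154.9] tilt 37.09 az 9.3 xaz 21.89 ydip -6.09 F [ 0.6 -0.1 -0.2] w 85.4 gf 0.0
shift tool [0.0031 0.0029 0.1563] rows 4 per row [0.0008 0.0007 0.0391]
turn deg about z 0.09 axis-to-z 53.33
```

>>> {"method": "apply_moves", "body": {"targets": [0,0.001,0.001,0.036,0,0,0.001,0.001,0.036,0,0,0.001,0.001,0.036,0,0,0,0,0.032,0,0,0,0,0.016,0]}}

```text
clock: 8.53
position: [620.9, 230.8, 31.0]
tool_rot: [-0.159, 0.934, -0.001, 0.321]
contact_force: [-0.5, 0.2, -0.4]
grip_width: 85.4
gripper_force: 0.0
```

>>> {"method": "apply_moves", "body": {"targets": [0,0,0,0,0,0,0,0,0,0,0,0,0,0,0]}}

```text
clock: 8.78
position: [618.9, 230.5, 32.5]
tool_rot: [-0.16, 0.934, -0.002, 0.321]
contact_force: [0.2, 0.7, 0.4]
grip_width: 85.8
gripper_force: 0.0
```

```bash
python3 -c "
from h import *
go((618.3,229.5,28.1),17.3)"
```

```text
t 8.78 q [ 0.444  0.365 -0.874 -0.302 -0.168  0.049] p [618.9 230.5  32.5] tilt 37.42 az 9.4 xaz 21.96 ydip -6.06 F [0.2 0.7 0.4] w 85.8 gf 0.0
shift tool [ 0.0034 -0.0003  0.003 ] rows 1 per row [ 0.0034 -0.0003  0.003 ]
turn deg about z 0.14 axis-to-z 52.99
```

Fine; close. The barrel self-centres.

>>> {"method": "apply_moves", "body": {"targets": [0.2,0.002,0,0.003,0,0.4,0,0,0,0,0.5,0,0,0,0,0.6,0,0,0,0,0.8,0,0,0,0]}}

```text
clock: 9.2
position: [618.9, 229.7, 27.0]
tool_rot: [-0.16, 0.934, -0.002, 0.32]
contact_force: [-5.0, -0.2, 6.0]
grip_width: 32.9
gripper_force: 58.7
```

>>> {"method": "apply_moves", "body": {"targets": [1,0,0,0,0,1,0,0,0,0,1,0,0,0,0,1,0,0,0,0,1,0,0,0,0]}}

```text
clock: 9.62
position: [618.9, 229.8, 27.0]
tool_rot: [-0.16, 0.934, -0.002, 0.32]
contact_force: [-3.9, -1.2, 6.5]
grip_width: 32.8
gripper_force: 58.7
```

>>> {"method": "apply_moves", "body": {"targets": [1,0,0,0,0,1,0,0,0,0,1,0,0,0,0]}}

```text
clock: 9.87
position: [618.9, 229.7, 27.0]
tool_rot: [-0.16, 0.934, -0.002, 0.32]
contact_force: [-4.8, -0.9, 6.2]
grip_width: 33.0
gripper_force: 58.7
```

```bash
python3 -c "
from h import *
st()"
```

```text
t 9.87 q [ 0.443  0.376 -0.878 -0.316 -0.168  0.048] p [618.9 229.7  27. ] tilt 37.31 az 9.4 xaz 21.98 ydip -6.1 F [-4.8 -0.9  6.2] w 33.0 gf 58.7
```

>>> {"method": "apply_moves", "body": {"targets": [1,-0.006,-0.001,-0.008,0,1,-0.006,-0.001,-0.008,0,1,-0.012,-0.002,-0.016,0,1,-0.024,-0.004,-0.032,0,1,-0.024,-0.004,-0.032,0]}}

```text
clock: 10.28
position: [615.3, 229.1, 143.8]
tool_rot: [-0.161, 0.935, -0.003, 0.315]
contact_force: [1.5, 0.4, -3.8]
grip_width: 32.9
gripper_force: 60.1
```

>>> {"method": "apply_moves", "body": {"targets": [1,-0.024,-0.004,-0.032,0,1,-0.024,-0.004,-0.032,0,1,-0.024,-0.004,-0.032,0,1,0,0,0,0,1,0,0,0,0]}}

```text
clock: 10.7
position: [620.0, 232.2, 271.3]
tool_rot: [-0.16, 0.933, -0.001, 0.322]
contact_force: [-0.3, 0.9, -3.2]
grip_width: 32.9
gripper_force: 60.2
```

```bash
python3 -c "
from fit import *
s,R=st();c,im=look('w3')
g=s['position']-19*R[:,2];print(g)
u=np.array([np.cos(.302),np.sin(.302),0])
fitreel('blue',[('w',c,im,1,40)],list(g-12*u)+[.302])
"
```

```text
t 10.7 q [ 0.446  0.04  -0.492  0.401 -0.169  0.051] p [620.  232.2 271.3] tilt 37.57 az 9.5 xaz 21.96 ydip -6.03 F [-0.3  0.9 -3.2] w 32.9 gf 60.2
[608.54157194 230.25921995 286.36930033]
blue [599.4 228.1 296. ] yaw 17.62
   w 1 [260.5 313.6] res [-0.  0.]
```

View pics/w3.png

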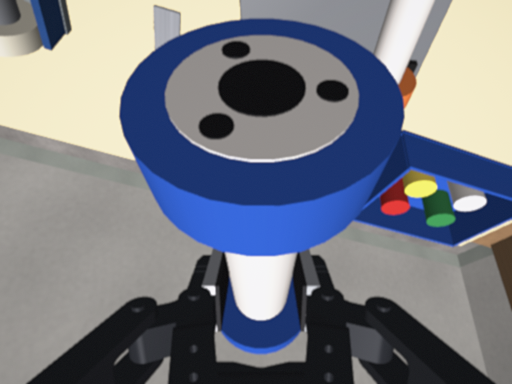

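The blue reel is held by the barrel (near flange centre about (262,115), fingers at (215,285)/(305,285)). Measure its pose in the hand.

```bash
cat >> fit.py <<'E'
def flange5(p,side):
    a=np.linspace(0,2*np.pi,120,endpoint=False);cp=np.cos(p[4])
    u=np.array([np.cos(p[3])*cp,np.sin(p[3])*cp,np.sin(p[4])]);v=np.array([-np.sin(p[3]),np.cos(p[3]),0]);w=np.cross(u,v)
    return np.vstack([np.array(p[:3])+side*e*u+35*(np.cos(t)*v+np.sin(t)*w) for e in(71,95) for t in a])
def ext(P):
    P=np.asarray(P);return np.array([P[:,0].min(),P[:,0].max(),P[:,1].min(),P[:,1].max(),*hullc(P)])
def mask(im,which,pt,rad):
    h=cv2.cvtColor(im,cv2.COLOR_RGB2HSV)
    lo,hi=((3,110,40),(24,255,255)) if which=="orange" else ((103,100,25),(127,255,255))
    m=cv2.inRange(h,lo,hi);n,l,s,ce=cv2.connectedComponentsWithStats(m)
    i=min([i for i in range(1,n) if s[i,4]>500],key=lambda i:np.hypot(*(ce[i]-pt)));ys,xs=np.nonzero(l==i);return np.c_[xs,ys].astype(float),s[i]
def inhand(which,tag,az,off=12):
    s,R=st();c,im=look(tag);g=s["position"]-19*R[:,2]
    u=np.array([np.cos(az),np.sin(az),0]);p0=[*(g-off*u),az,0.0]
    N,sn=mask(im,which,hullc([proj(c,X) for X in flange5(p0,-1)]),90);F,sf=mask(im,which,np.array([260,330]),60)
    print("near",sn,"far",sf)
    eN=ext(N)+[0,1,0,1,.5,.5];fF=[F[:,1].max()+1,(F[:,0].min()+F[:,0].max()+1)/2]
    f=lambda p:np.concatenate([ext([proj(c,X) for X in flange5(p,-1)])-eN,(lambda e:[e[3]-fF[0],e[4]-fF[1]])(ext([proj(c,X) for X in flange5(p,1)]))])
    r=least_squares(f,p0,x_scale=[10,10,10,.1,.1],diff_step=1e-4)
    p=r.x;print(which,np.round(p[:3],1),"yaw",np.round(np.degrees(p[3]),2),"pitch",np.round(np.degrees(p[4]),2),"res",np.round(f(p),1))
    u=np.array([np.cos(p[3])*np.cos(p[4]),np.sin(p[3])*np.cos(p[4]),np.sin(p[4])])
    o=R.T@(p[:3]-s["position"]);ut=R.T@u;print("tool frame centre",np.round(o,1),"axis",np.round(ut,3));np.savez(which+"_hand.npz",o=o,u=ut)
E
python3 -c "
from fit import *
inhand('blue','w4',.302)"
```

```text
t 10.75 q [ 0.446  0.042 -0.497  0.402 -0.169  0.051] p [617.9 231.2 267.1] tilt 37.2 az 9.4 xaz 21.98 ydip -6.08 F [-0.5 -0.6 -3.1] w 32.5 gf 60.2
near [  120    19   392   237 40765] far [ 221  277   80   77 3072]
blue [584.9 230.2 289.6] yaw 14.97 pitch 0.09 res [ 16.  -20.9 -23.5  27.1   4.7 -14.3  12.6   4.3]
tool frame centre [ 11.5   6.5 -37.8] axis [-0.799 -0.043  0.6  ]
```

```bash
sed -i 's/    eN=ext(N)/    N=N[~((N[:,1]>128)\&(N[:,0]>352))]\n    eN=ext(N)/; s/ext(\[proj(c,X) for X in flange5(p,-1)\])-eN,/(ext([proj(c,X) for X in flange5(p,-1)])-eN)[:4],/' fit.py
python3 -c "
from fit import *
inhand('blue','w4',.302)"
```

```text
t 10.8 q [ 0.446  0.044 -0.499  0.402 -0.169  0.051] p [616.7 230.6 264.4] tilt 36.96 az 9.3 xaz 21.99 ydip -6.12 F [ 0.2  0.4 -3.4] w 32.6 gf 60.2
near [  120    19   392   237 40899] far [ 221  277   80   77 3071]
blue [596.6 226.1 278.1] yaw 17.49 pitch 0.25 res [ 0.1 -0.1 -0.1  0.1  0.   0. ]
tool frame centre [  8.2   0.3 -23.2] axis [-0.806 -0.     0.592]
```

```bash
python3 -c "
from h import *
go((430,90,330))"
```

```text
t 10.85 q [ 0.446  0.045 -0.501  0.402 -0.169  0.051] p [616.2 230.3 263.1] tilt 36.86 az 9.2 xaz 21.99 ydip -6.14 F [-0.2 -0.3 -3.6] w 32.8 gf 60.2
shift tool [ 0.1423 -0.0846 -0.1773] rows 5 per row [ 0.0285 -0.0169 -0.0355]
```

>>> {"method": "apply_moves", "body": {"targets": [1,0.029,-0.017,-0.036,0,1,0.029,-0.017,-0.036,0,1,0.029,-0.017,-0.036,0,1,0.029,-0.017,-0.036,0,1,0.029,-0.017,-0.036,0]}}

```text
clock: 11.27
position: [454.4, 110.0, 318.8]
tool_rot: [-0.161, 0.935, -0.003, 0.316]
contact_force: [0.9, -1.8, -1.6]
grip_width: 32.6
gripper_force: 60.6
```

>>> {"method": "apply_moves", "body": {"targets": [1,0,0,0,0,1,0,0,0,0,1,0,0,0,0,1,0,0,0,0,1,0,0,0,0]}}

```text
clock: 11.68
position: [457.8, 111.7, 321.1]
tool_rot: [-0.161, 0.935, -0.002, 0.318]
contact_force: [0.4, 0.2, -1.7]
grip_width: 32.9
gripper_force: 60.8
```

```bash
python3 -c "
from fit import *
st();c,im=look('w5')
for X in[(535,-48,47),(535,-120,47),(535,-192,47),(535,-84,107),(535,-156,107)]:print(X,proj(c,X).round())
"
```

```text
t 11.68 q [ 0.298 -0.348 -0.655  0.622 -0.081 -0.069] p [457.8 111.7 321.1] tilt 37.02 az 9.4 xaz 22.0 ydip -6.09 F [ 0.4  0.2 -1.7] w 32.9 gf 60.8
(535, -48, 47) [135.  23.]
(535, -120, 47) [69. -0.]
(535, -192, 47) [ -2. -25.]
(535, -84, 107) [81. 40.]
(535, -156, 107) [ 4. 15.]
```

View pics/w5.png

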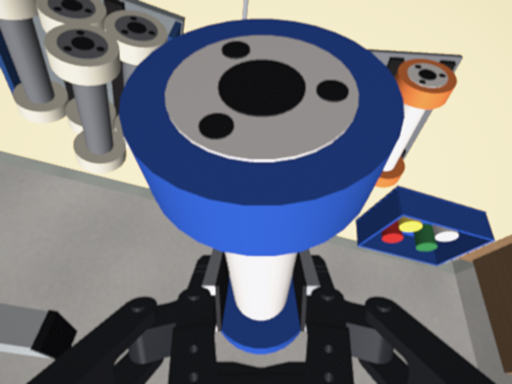

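Hub holes of ivory reels are visible at about (72,5), (85,43), (137,28). I'll simulate better viewpoints where all of them are clear of the held reel.

```bash
cat > sim.py <<'E'
from fit import *
s,R=st();c=cam("wrist");oc=R.T@(-c[1].T@c[2]-s["position"]);Rc=c[1]@R  # cam in tool frame
pts=[(535,-48,47),(535,-120,47),(535,-192,47),(535,-84,107)]
for turn in(0,9,18):
  for P in((400,80,330),(400,120,400),(430,120,400),(400,60,400),(380,110,450),(420,40,450)):
    R2=R@Ro.from_euler("z",turn,degrees=True).as_matrix();o=np.array(P)+R2@oc;Rw=Rc@R2.T
    print(turn,P,[tuple(proj((c[0],Rw,-Rw@o),X).round().astype(int).tolist()) for X in pts])
E
python3 sim.py
```

```text
t 11.73 q [ 0.298 -0.348 -0.655  0.622 -0.081 -0.069] p [457.9 111.7 321.3] tilt 37.04 az 9.4 xaz 22.0 ydip -6.09 F [-0.2 -1.2 -3.6] w 32.5 gf 60.8
0 (400, 80, 330) [(163, 68), (107, 50), (47, 31), (119, 88)]
0 (400, 120, 400) [(148, 30), (96, 12), (40, -7), (106, 45)]
0 (430, 120, 400) [(148, 10), (93, -10), (34, -31), (104, 23)]
0 (400, 60, 400) [(189, 44), (140, 27), (87, 9), (153, 60)]
0 (380, 110, 450) [(164, 27), (117, 11), (67, -7), (128, 40)]
0 (420, 40, 450) [(211, 19), (164, 1), (114, -17), (178, 32)]
9 (400, 80, 330) [(153, 85), (98, 77), (39, 68), (114, 112)]
9 (400, 120, 400) [(135, 51), (83, 42), (28, 33), (97, 72)]
9 (430, 120, 400) [(132, 31), (76, 21), (19, 11), (91, 52)]
9 (400, 60, 400) [(176, 58), (126, 49), (74, 41), (143, 79)]
9 (380, 110, 450) [(150, 45), (103, 37), (54, 29), (117, 64)]
9 (420, 40, 450) [(194, 29), (146, 20), (96, 11), (163, 47)]
18 (400, 80, 330) [(147, 104), (93, 104), (38, 105), (113, 135)]
18 (400, 120, 400) [(125, 73), (75, 73), (23, 73), (92, 100)]
18 (430, 120, 400) [(119, 54), (66, 54), (11, 54), (83, 81)]
18 (400, 60, 400) [(166, 73), (117, 73), (66, 73), (136, 99)]
18 (380, 110, 450) [(140, 65), (94, 65), (47, 65), (111, 88)]
18 (420, 40, 450) [(179, 42), (132, 42), (83, 41), (151, 65)]
```

```bash
python3 -c "
from h import *
go((400,122,390),0)"
```

```text
t 11.73 q [ 0.298 -0.348 -0.655  0.622 -0.081 -0.069] p [457.9 111.7 321.3] tilt 37.04 az 9.4 xaz 22.0 ydip -6.09 F [-0.2 -1.2 -3.6] w 32.5 gf 60.8
shift tool [-0.0006  0.0198 -0.0883] rows 3 per row [-0.0002  0.0066 -0.0294]
turn deg about z 21.82 axis-to-z 53.53
```

>>> {"method": "apply_moves", "body": {"targets": [1,0,0.007,-0.029,0,1,0,0.007,-0.029,0,1,0,0.007,-0.029,0,1,0,0,0,7.1,1,0,0,0,7.1]}}

```text
clock: 12.15
position: [400.2, 124.1, 392.2]
tool_rot: [-0.042, 0.946, 0.039, 0.318]
contact_force: [0.9, -0.5, -2.3]
grip_width: 32.7
gripper_force: 60.9
```

>>> {"method": "apply_moves", "body": {"targets": [1,0,0,0,7.1,1,0,0,0,0.5,1,0,0,0,0,1,0,0,0,0,1,0,0,0,0]}}

```text
clock: 12.57
position: [399.6, 122.7, 389.5]
tool_rot: [0.018, 0.948, 0.058, 0.313]
contact_force: [-0.8, 1.0, -2.8]
grip_width: 32.5
gripper_force: 60.9
```

```bash
python3 -c "
from fit import *
st();c,im=look('w6')
for X in[(535,-48,47),(535,-120,47),(535,-192,47),(535,-84,107),(535,-156,107)]:print(X,proj(c,X).round())
go((385,130,300),0)
cv2.imwrite('pics/w6c.png',cv2.resize(im[:190,:200],None,fx=3,fy=3)[...,::-1])
"
```

```text
t 12.57 q [ 0.429 -0.45  -0.523  0.866 -0.159  0.416] p [399.6 122.7 389.5] tilt 37.15 az 9.3 xaz -5.06 ydip 6.95 F [-0.8  1.  -2.8] w 32.5 gf 60.9
(535, -48, 47) [120.  87.]
(535, -120, 47) [70. 90.]
(535, -192, 47) [19. 94.]
(535, -84, 107) [ 88. 116.]
(535, -156, 107) [ 34. 120.]
t 12.62 q [ 0.429 -0.45  -0.523  0.866 -0.159  0.416] p [399.6 122.7 389.6] tilt 37.16 az 9.3 xaz -5.1 ydip 6.97 F [ 1.  -0.1 -2.1] w 32.5 gf 60.9
shift tool [ 0.0652 -0.0036  0.0634] rows 2 per row [ 0.0326 -0.0018  0.0317]
turn deg about z 0.07 axis-to-z 53.41
```

View pics/w6c.png

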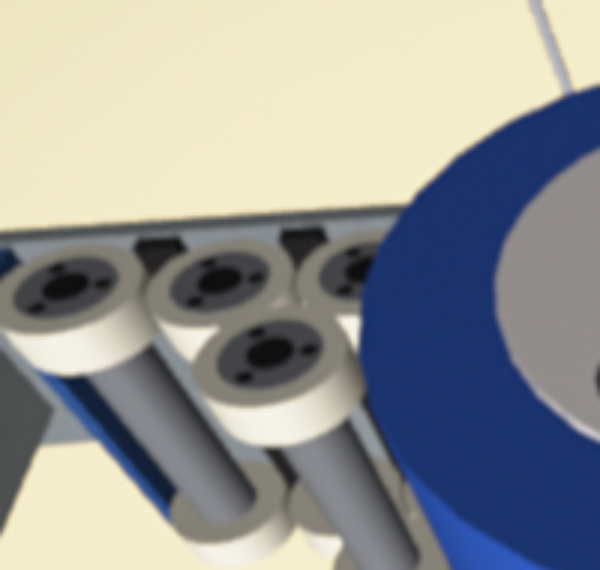

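Hub holes in full pixels: right (22,95), mid (73,94), second-left (90,117), left half-hidden (121,90). They lie within 3 px of the predictions. A second view follows.

>>> {"method": "apply_moves", "body": {"targets": [1,0.033,-0.002,0.032,0,1,0.033,-0.002,0.032,0,1,0,0,0,0,1,0,0,0,0,1,0,0,0,0]}}

```text
clock: 13.03
position: [387.4, 129.6, 310.0]
tool_rot: [0.019, 0.947, 0.059, 0.315]
contact_force: [0.6, 1.4, -1.4]
grip_width: 32.6
gripper_force: 60.9
```

```bash
cat > rack.py <<'E'
from fit import *
st();look("w7")
names=["L","M","R","S"];pts=[(535,-48,47),(535,-120,47),(535,-192,47),(535,-84,107)]
obs={n:[] for n in names}
for tag in("w6","w7"):
    c,im=load(tag);g=cv2.cvtColor(im,cv2.COLOR_RGB2GRAY)
    n,l,s,ce=cv2.connectedComponentsWithStats((g<45).astype(np.uint8))
    for k,X in zip(names,pts):
        p=proj(c,X);o=[i for i in range(1,n) if 25<s[i,4]<260 and np.hypot(*(ce[i]-p))<12]
        print(tag,k,p.round(),[(ce[i].round(1).tolist(),int(s[i,4])) for i in o])
        if o:obs[k].append((c,ce[min(o,key=lambda i:np.hypot(*(ce[i]-p)))]))
for k in names:
    if len(obs[k])>1:print(k,[np.round(v,1) for v in tri(obs[k])])
    if obs[k]:print(k,"at known z",[onz(c,p,107 if k=="S" else 47).round(1).tolist() for c,p in obs[k]])
E
python3 rack.py
```

```text
t 13.03 q [ 0.485 -0.465 -0.734  0.674 -0.193  0.463] p [387.4 129.6 310. ] tilt 37.39 az 9.4 xaz -5.23 ydip 7.09 F [ 0.6  1.4 -1.4] w 32.6 gf 60.9
w6 L [120.  87.] [([118.7, 89.6], 89)]
w6 M [70. 90.] [([72.4, 92.5], 117)]
w6 R [19. 94.] [([21.0, 94.4], 124)]
w6 S [ 88. 116.] [([89.0, 116.5], 144)]
w7 L [110. 130.] [([111.9, 131.8], 145)]
w7 M [ 56. 135.] [([58.9, 136.3], 152)]
w7 R [  1. 140.] [([4.6, 138.7], 127)]
w7 S [ 75. 166.] [([76.2, 166.0], 190)]
L [array([551.6, -55.7,  32. ]), np.float64(2.4)]
L at known z [[540.0, -51.5, 47.0], [538.3, -46.9, 47.0]]
M [array([ 541.9, -120.9,   42.9]), np.float64(0.0)]
M at known z [[539.0, -118.6, 47.0], [538.1, -118.1, 47.0]]
R [array([ 543.9, -197.4,   36. ]), np.float64(0.9)]
R at known z [[535.6, -190.0, 47.0], [534.2, -187.0, 47.0]]
S [array([539. , -84.6, 103.5]), np.float64(0.0)]
S at known z [[536.1, -82.8, 107.0], [535.1, -82.1, 107.0]]
```

```bash
python3 - <<'E'
from h import *
T=cv2.cvtColor(cv2.imread("pics/top0.png"),cv2.COLOR_BGR2GRAY).astype(float);T=cv2.GaussianBlur(T,(3,3),0);c=cam("top")
def line(r0,r1,cs,z,n):
    P=[]
    for x in cs:
        g=np.abs(np.gradient(T[:,x]))[r0:r1];k=int(g.argmax())
        if 0<k<len(g)-1:
            d=(g[k-1]-g[k+1])/(2*(g[k-1]-2*g[k]+g[k+1]))
        else:d=0
        P.append((x,r0+k+d))
    P=np.array(P);a=np.polyfit(P[:,0],P[:,1],1);e=P[:,1]-np.polyval(a,P[:,0]);P=P[np.abs(e)<.7];a=np.polyfit(P[:,0],P[:,1],1)
    X=[onz(c,(x,np.polyval(a,x)),z) for x in(cs[0],cs[-1])];d=X[0]-X[1]
    print(n,len(P),"px line",a.round(4),X[0].round(1),X[1].round(1),"yaw",np.degrees(np.arctan2(-d[0],d[1])).round(2))
line(141,149,range(252,330),385,"bar far edge top")
line(170,181,range(310,342),360,"bar near edge")
line(141,181,range(252,330),385,"any")
line(202,212,range(249,305),6,"rack front")
E
```

```text
bar far edge top 78 px line [-6.300000e-03  1.468079e+02] [666.1 -28.9 385. ] [ 665.1 -258.9  385. ] yaw -0.23
bar near edge 22 px line [6.770000e-02 1.525955e+02] [ 583.3 -202.5  360. ] [ 575.7 -295.6  360. ] yaw -4.62
any 78 px line [-3.900000e-03  1.753932e+02] [576.8 -27.7 385. ] [ 575.2 -254.9  385. ] yaw -0.42Traceback (most recent call last):
  File "<stdin>", line 17, in <module>
  File "<stdin>", line 11, in line
    raise TypeError("expected non-empty vector for x")
TypeError: expected non-empty vector for x
```

```bash
python3 - <<'E'
from fit import *
# fit each flange-face outline? view rack in w7 crop
c,im=load("w7");cv2.imwrite("pics/w7c.png",cv2.resize(im[80:280,:200],None,fx=3,fy=3,interpolation=cv2.INTER_CUBIC)[...,::-1])
E
```

```text
(no output)
```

View pics/w7c.png

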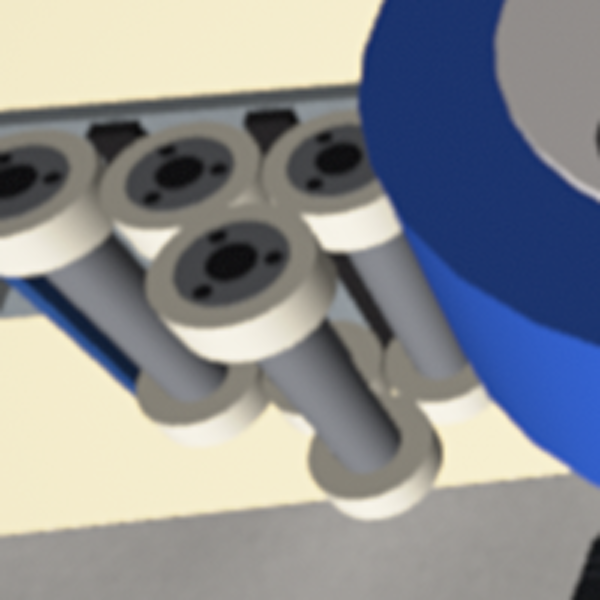

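```bash
cat > rfit.py <<'E'
from fit import *
# (view, reel(lat,z), kind, value) ; kinds: hub, near/far flange extents
O=[("w7","S",-1,"L",49),("w7","S",-1,"R",111.7),("w7","S",-1,"T",147.7),("w7","S",-1,"B",200.7),("w7","S",1,"L",102.7),("w7","S",1,"R",147.3),("w7","S",1,"B",253.3),
("w7","S",0,"H",(76.2,166)),("w7","M",0,"H",(58.9,136.3)),("w7","L",0,"H",(111.9,131.8)),("w7","M",-1,"L",33.3),("w7","M",-1,"T",120.7),("w7","R",-1,"B",172.3),("w7","R",-1,"R",34.0),("w7","R",1,"L",45.7),("w7","R",1,"B",228.3),
("w6","S",0,"H",(89,116.5)),("w6","M",0,"H",(72.4,92.5)),("w6","R",0,"H",(21,94.4)),("w6","S",-1,"L",64.3),("w6","S",-1,"T",101.7),("w6","S",-1,"B",149)]
lat={"L":(72,47),"M":(0,47),"R":(-72,47),"S":(36,107)}
C={t:load(t)[0] for t in("w6","w7")}
def f(p):
    e=[]
    cy,sy=np.cos(p[2]),np.sin(p[2])
    for v,k,sd,kind,val in O:
        l,z=lat[k];P=[p[0]-sy*l,p[1]+cy*l,z+p[3],p[2],0]
        if kind=="H":e+=list(proj(C[v],np.array(P[:3])-95*np.array([cy,sy,0]))-val)
        else:
            x=ext([proj(C[v],X) for X in flange5(P,sd)]);e.append(x["LRTB".index(kind)]-val)
    return np.array(e)
for fixz in(1,0):
    r=least_squares(lambda p:np.append(f(p),0 if not fixz else p[3]*10),[630,-120,0,0],x_scale=[10,10,.05,5],diff_step=1e-4,loss="soft_l1")
    J=np.linalg.inv(r.jac.T@r.jac);print(np.round(r.x[:2],1),"yaw",np.degrees(r.x[2]).round(2),"dz",r.x[3].round(2),"sd",np.sqrt(np.diag(J)).round(3))
    e=f(r.x);i=0
    for o in O:
        n=2 if o[3]=="H" else 1;print(o[0],o[1],o[2],o[3],e[i:i+n].round(1),end="; ");i+=n
    print()
E
python3 rfit.py
```

```text
[ 633.4 -118.7] yaw 0.0 dz -0.0 sd [0.684 0.723 0.007 0.1  ]
w7 S -1 L [-1.2]; w7 S -1 R [0.7]; w7 S -1 T [-0.4]; w7 S -1 B [0.1]; w7 S 1 L [-0.5]; w7 S 1 R [0.9]; w7 S 1 B [-0.3]; w7 S 0 H [0.7 1.7]; w7 M 0 H [-0.3  0.1]; w7 L 0 H [0.2 0. ]; w7 M -1 L [-2.1]; w7 M -1 T [-1.9]; w7 R -1 B [-0.]; w7 R -1 R [7.4]; w7 R 1 L [-0.7]; w7 R 1 B [0.8]; w6 S 0 H [0.8 1.3]; w6 M 0 H [-0.3 -0.3]; w6 R 0 H [0.7 1.6]; w6 S -1 L [-1.1]; w6 S -1 T [-0.5]; w6 S -1 B [-0.7]; 
[ 635.2 -119.9] yaw 0.01 dz -1.85 sd [2.259 1.55  0.006 2.22 ]
w7 S -1 L [-1.]; w7 S -1 R [0.5]; w7 S -1 T [-0.4]; w7 S -1 B [-0.3]; w7 S 1 L [-0.6]; w7 S 1 R [0.6]; w7 S 1 B [-0.8]; w7 S 0 H [0.7 1.5]; w7 M 0 H [-0.2  0.2]; w7 L 0 H [-0.   0.1]; w7 M -1 L [-1.8]; w7 M -1 T [-1.8]; w7 R -1 B [-0.2]; w7 R -1 R [7.6]; w7 R 1 L [-0.6]; w7 R 1 B [0.4]; w6 S 0 H [0.7 1.5]; w6 M 0 H [-0.2 -0. ]; w6 R 0 H [1.  1.8]; w6 S -1 L [-1.]; w6 S -1 T [-0.3]; w6 S -1 B [-0.7];
```

```bash
cat >> h.py <<'E'
def place(which,C,az,back=0,up=0):
    h=np.load(which+"_hand.npz");o,u=h["o"],h["u"];s,R=st()
    cur=s["position"]+R@o;uw=R@u
    print("reel now",np.round(cur,1),"yaw",np.degrees(np.arctan2(uw[1],uw[0])).round(2),"pitch",np.degrees(np.arcsin(uw[2])).round(2))
    r=R.T@np.array([np.cos(np.radians(az)),np.sin(np.radians(az)),0]);tr=np.degrees(np.arctan2(-r[1],-r[0])-np.arctan2(-u[1],-u[0]))
    R2=R@Ro.from_euler("z",tr,degrees=True).as_matrix();T=np.array(C)+[0,0,up]-back*R[:,2]-R2@o
    d=R.T@(T-s["position"])/1000;n=int(np.ceil(np.abs(d).max()/.04))
    print("turn",tr.round(2),"TCP",T.round(1),"shift(before turn)",d.round(4),"rows",n,"each",(d/n).round(4))
E
python3 -c "
from h import *
place('blue',(633.4,-155.2,107),0,back=170)"
```

```text
t 13.08 q [ 0.485 -0.465 -0.729  0.674 -0.193  0.463] p [389.5 130.6 313.5] tilt 37.71 az 9.5 xaz -5.39 ydip 7.25 F [ 0.6  0.5 -1.3] w 32.4 gf 60.9
reel now [368.9 129.2 327. ] yaw -0.06 pitch 0.83
turn 0.06 TCP [ 551.4 -171.   228. ] shift(before turn) [-0.1007 -0.3102  0.1348] rows 8 each [-0.0126 -0.0388  0.0169]
```

>>> {"method": "apply_moves", "body": {"targets": [1,-0.0126,-0.0388,0.0169,0,1,-0.0126,-0.0388,0.0169,0,1,-0.0126,-0.0388,0.0169,0,1,-0.0126,-0.0388,0.0169,0,1,-0.0126,-0.0388,0.0169,0]}}

```text
clock: 13.5
position: [477.9, -33.2, 269.7]
tool_rot: [0.018, 0.946, 0.056, 0.319]
contact_force: [2.2, 1.3, -1.8]
grip_width: 32.5
gripper_force: 61.0
```

>>> {"method": "apply_moves", "body": {"targets": [1,-0.0126,-0.0388,0.0169,0,1,-0.0126,-0.0388,0.0169,0,1,-0.0126,-0.0388,0.0169,0,1,0,0,0,0,1,0,0,0,0]}}

```text
clock: 13.92
position: [534.2, -142.1, 235.5]
tool_rot: [0.021, 0.947, 0.055, 0.315]
contact_force: [-0.4, 0.1, -2.5]
grip_width: 32.7
gripper_force: 61.0
```

>>> {"method": "apply_moves", "body": {"targets": [1,0,0,0,0,1,0,0,0,0,1,0,0,0,0]}}

```text
clock: 14.17
position: [529.7, -135.9, 233.2]
tool_rot: [0.018, 0.948, 0.057, 0.313]
contact_force: [0.4, -0.4, -2.1]
grip_width: 32.7
gripper_force: 61.0
```

```bash
python3 -c "
from fit import *
st();c,im=look('w8');place('blue',(633.4,-155.2,107),0,back=100)
for X in[(538.4,-82.7,107),(538.4,-46.7,47)]:print(proj(c,X))
"
```

```text
t 14.17 q [-0.481 -0.083 -0.697  0.412  0.371 -0.338] p [ 529.7 -135.9  233.2] tilt 37.16 az 9.3 xaz -5.03 ydip 6.92 F [ 0.4 -0.4 -2.1] w 32.7 gf 61.0
t 14.22 q [-0.481 -0.083 -0.697  0.411  0.371 -0.338] p [ 529.3 -135.6  232.8] tilt 37.14 az 9.3 xaz -5.04 ydip 6.93 F [-0.4  0.7 -2.9] w 32.6 gf 61.0
reel now [ 508.9 -137.   246.5] yaw 0.03 pitch 0.3
turn 0.09 TCP [ 594.3 -163.6  173. ] shift(before turn) [-0.0188 -0.0351  0.0836] rows 3 each [-0.0063 -0.0117  0.0279]
[305.99720065 102.11614025]
[330.57600223  57.41751226]
```

View pics/w8.png

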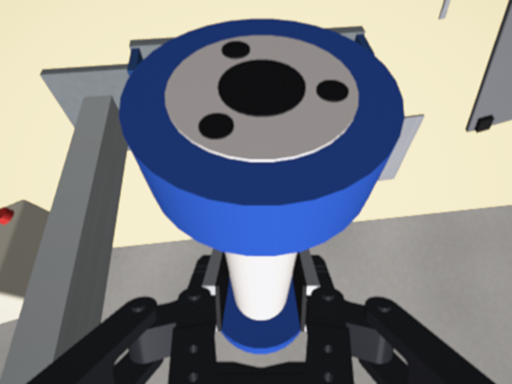

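The held reel hides the ivory reels. The rack's post is at left, (85,200), clear of the arm. I'll advance in stages by the measured pose.

>>> {"method": "apply_moves", "body": {"targets": [1,-0.006,-0.0115,0.028,0,1,-0.006,-0.0115,0.028,0,1,-0.006,-0.0115,0.028,0,1,0,0,0,0,1,0,0,0,0]}}

```text
clock: 14.63
position: [593.1, -162.6, 169.3]
tool_rot: [0.019, 0.948, 0.059, 0.311]
contact_force: [0.4, 0.3, -2.3]
grip_width: 33.0
gripper_force: 61.1
```

>>> {"method": "apply_moves", "body": {"targets": [1,0,0,0,0,1,0,0,0,0,1,0,0,0,0]}}

```text
clock: 14.88
position: [593.2, -163.5, 172.0]
tool_rot: [0.019, 0.948, 0.058, 0.313]
contact_force: [0.0, -0.4, -1.5]
grip_width: 32.9
gripper_force: 61.1
```

```bash
python3 -c "
from fit import *
place('blue',(633.4,-155.2,107),0,back=40);st();st()
"
```

```text
t 14.88 q [-0.469  0.104 -0.691  0.228  0.364 -0.326] p [ 593.2 -163.5  172. ] tilt 37.11 az 9.3 xaz -5.13 ydip 6.96 F [ 0.  -0.4 -1.5] w 32.9 gf 61.1
reel now [ 572.7 -164.9  185.7] yaw -0.04 pitch 0.27
turn -0.01 TCP [ 630.  -157.7  125.2] shift(before turn) [-0.0016  0.0001  0.0598] rows 2 each [-0.0008  0.      0.0299]
t 14.88 q [-0.469  0.104 -0.691  0.228  0.364 -0.326] p [ 593.2 -163.5  172. ] tilt 37.11 az 9.3 xaz -5.13 ydip 6.96 F [ 0.  -0.4 -1.5] w 32.9 gf 61.1
t 14.88 q [-0.469  0.104 -0.691  0.228  0.364 -0.326] p [ 593.2 -163.5  172. ] tilt 37.11 az 9.3 xaz -5.13 ydip 6.96 F [ 0.  -0.4 -1.5] w 32.9 gf 61.1
```

>>> {"method": "apply_moves", "body": {"targets": [1,0,0,0.03,0,1,0,0,0.03,0,1,0,0,0,0,1,0,0,0,0,1,0,0,0,0]}}

```text
clock: 15.3
position: [628.7, -157.8, 123.4]
tool_rot: [0.019, 0.948, 0.058, 0.312]
contact_force: [0.4, 0.3, -2.2]
grip_width: 32.8
gripper_force: 61.0
```

>>> {"method": "apply_moves", "body": {"targets": [1,0,0,0,0,1,0,0,0,0,1,0,0,0,0]}}

```text
clock: 15.55
position: [629.1, -158.4, 123.9]
tool_rot: [0.019, 0.948, 0.058, 0.313]
contact_force: [0.2, -0.5, -2.8]
grip_width: 32.4
gripper_force: 61.0
```

```bash
python3 -c "
from fit import *
place('blue',(633.4,-155.2,107),0,back=12);look('w9');st();S=bot.grab_frame('scene');cv2.imwrite('pics/s1.png',S[...,::-1])
cs=cam('scene');print([proj(cs,X).round(1) for X in((728.4,-82.7,107),(728.4,-154.7,107),(720,-160,130))])
w=load('w9')[1]
a=cv2.resize(S[195:275,150:270],(600,400),interpolation=cv2.INTER_CUBIC);cv2.imwrite('pics/s1c.png',a[...,::-1])
"
```

```text
t 15.55 q [-0.424  0.214 -0.711  0.083  0.34  -0.284] p [ 629.1 -158.4  123.9] tilt 37.11 az 9.2 xaz -5.19 ydip 6.97 F [ 0.2 -0.5 -2.8] w 32.4 gf 61.0
reel now [ 608.6 -159.7  137.6] yaw -0.09 pitch 0.27
turn -0.07 TCP [ 646.7 -155.   102.9] shift(before turn) [-0.0015  0.0008  0.0276] rows 1 each [-0.0015  0.0008  0.0276]
t 15.6 q [-0.424  0.215 -0.711  0.083  0.34  -0.284] p [ 629.  -158.3  123.7] tilt 37.09 az 9.3 xaz -5.19 ydip 6.98 F [ 0.3 -0.2 -2.7] w 32.7 gf 61.0
[array([211.9, 247.1]), array([189.3, 242.9]), array([188.2, 234.8])]
```

View pics/s1c.png

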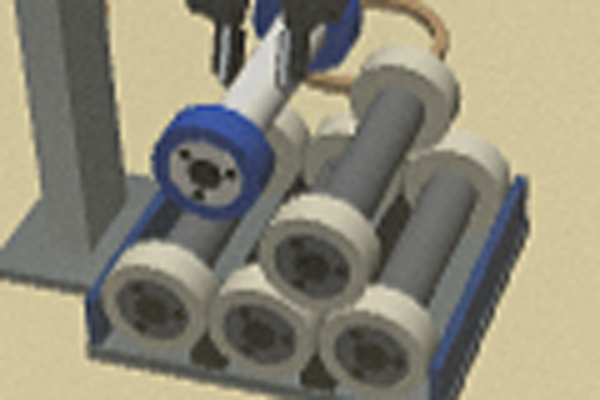

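The scene crop shows the blue reel's far hub at (191,229.6) and ivory S far hub at (212.6,247.8), predicted (211.9,247.1). Reel is above the free gap and parallel. Check it relatively.

```bash
cat > hubs.py <<'E'
from fit import *
def hubs(im,preds,cams,rad=5):
    g=cv2.resize(cv2.cvtColor(im,cv2.COLOR_RGB2GRAY),None,fx=4,fy=4,interpolation=cv2.INTER_CUBIC)
    out=[]
    for X in preds:
        p=proj(cams,X);u=(p+.5)*4-.5;x,y=u.round().astype(int);r=rad*4
        w=g[y-r:y+r+1,x-r:x+r+1].astype(float);yy,xx=np.mgrid[-r:r+1,-r:r+1]
        th=w.min()+.35*(np.median(w)-w.min())
        n,l,s,ce=cv2.connectedComponentsWithStats((w<th).astype(np.uint8))
        i=1+int(s[1:,4].argmax());out.append((p,((ce[i]-r+[x,y])+.5)/4-.5))
    return out
E
python3 - <<'E'
from hubs import *
im=cv2.imread("pics/s1.png")[...,::-1].copy();c=cam("scene")
P=[(728.4,-82.7,107),(728.4,-46.7,47),(728.4,-118.7,47),(728.4,-190.7,47),(703.6,-159.9,137.8)]
for p,q in hubs(im,P,c):print(p.round(1),q.round(1),(q-p).round(1))
b=proj(c,P[4])
for d in np.eye(3)*10:print(d,(proj(c,np.array(P[4])+d)-b).round(2))
E
```

```text
[211.9 247.1] [211.8 246.9] [-0.2 -0.1]
[224.  264.5] [223.6 265.5] [-0.4  1. ]
[201.7 260.2] [201.2 261.4] [-0.5  1.2]
[179.9 255.9] [180.1 256.5] [0.2 0.5]
[190.1 229.6] [190.5 229.1] [ 0.3 -0.4]
[10.  0.  0.] [-1.28  1.96]
[ 0. 10.  0.] [3.1  0.55]
[ 0.  0. 10.] [-0.24 -2.65]
```

```bash
python3 -c "
from fit import *
place('blue',(633.4,-155.7,110),0)"
```

```text
t 15.65 q [-0.424  0.215 -0.712  0.083  0.34  -0.284] p [ 628.9 -158.2  123.4] tilt 37.07 az 9.3 xaz -5.19 ydip 6.99 F [ 0.2 -0.1 -2.1] w 32.6 gf 61.0
reel now [ 608.5 -159.6  137.1] yaw -0.09 pitch 0.22
turn -0.08 TCP [ 653.8 -154.3   96.3] shift(before turn) [-0.0038  0.0006  0.0368] rows 1 each [-0.0038  0.0006  0.0368]
```

>>> {"method": "apply_moves", "body": {"targets": [1,-0.002,0,0.018,0,1,-0.002,0.0005,0.018,0,1,0,0,0,0,1,0,0,0,0,1,0,0,0,0]}}

```text
clock: 16.07
position: [653.0, -154.2, 96.2]
tool_rot: [0.019, 0.948, 0.058, 0.312]
contact_force: [-0.8, 0.6, -2.6]
grip_width: 32.7
gripper_force: 61.1
```

>>> {"method": "apply_moves", "body": {"targets": [1,0,0,0,0,1,0,0,0,0]}}

```text
clock: 16.23
position: [653.4, -154.5, 96.9]
tool_rot: [0.02, 0.948, 0.058, 0.312]
contact_force: [0.4, -1.0, -2.1]
grip_width: 32.9
gripper_force: 61.1
```

```bash
python3 - <<'E'
from hubs import *
place('blue',(633.4,-155.7,107),0)
im=bot.grab_frame("scene");cv2.imwrite("pics/s2.png",im[...,::-1]);c=cam("scene")
h=np.load("blue_hand.npz");s=bot.observe();R=Ro.from_quat(s["tool_rot"]).as_matrix();X=s["position"]+R@(h["o"]+95*h["u"])
for p,q in hubs(im,[(728.4,-82.7,107),X],c):print(p.round(1),q.round(1),(q-p).round(1))
E
```

```text
t 16.23 q [-0.397  0.284 -0.706  0.011  0.325 -0.26 ] p [ 653.4 -154.5   96.9] tilt 37.05 az 9.3 xaz -5.2 ydip 7.0 F [ 0.4 -1.  -2.1] w 32.9 gf 61.1
reel now [ 632.9 -155.8  110.7] yaw -0.09 pitch 0.2
turn -0.08 TCP [ 653.8 -154.3   93.3] shift(before turn) [ 0.0018 -0.0003  0.0032] rows 1 each [ 0.0018 -0.0003  0.0032]
[211.9 247.1] [212.9 247.9] [1.  0.9]
[188.9 241.7] [189.2 241.5] [ 0.3 -0.2]
```

>>> {"method": "apply_moves", "body": {"targets": [1,0.0009,-0.0002,0.0012,0,1,0,0,0,0,1,0.0006,-0.0001,0.0008,0,1,0,0,0,0,1,0,0,0,0]}}

```text
clock: 16.7
position: [653.2, -154.1, 93.4]
tool_rot: [0.019, 0.948, 0.058, 0.312]
contact_force: [-0.1, -0.1, -1.6]
grip_width: 32.7
gripper_force: 61.1
```

>>> {"method": "apply_moves", "body": {"targets": [1,0.0006,-0.0001,0.0008,0,1,0,0,0,0,1,0,0,0,0]}}

```text
clock: 16.95
position: [653.3, -154.1, 92.4]
tool_rot: [0.019, 0.948, 0.058, 0.312]
contact_force: [0.6, 1.1, -2.7]
grip_width: 32.6
gripper_force: 61.1
```

```bash
python3 -c "
from fit import *
place('blue',(633.4,-155.7,107),0)"
```

```text
t 16.95 q [-0.396  0.291 -0.711  0.001  0.325 -0.259] p [ 653.3 -154.1   92.4] tilt 36.99 az 9.4 xaz -5.2 ydip 7.02 F [ 0.6  1.1 -2.7] w 32.6 gf 61.1
reel now [ 632.9 -155.5  106.2] yaw -0.07 pitch 0.14
turn -0.07 TCP [ 653.8 -154.3   93.3] shift(before turn) [-0.0009 -0.0001 -0.0004] rows 1 each [-0.0009 -0.0001 -0.0004]
```

>>> {"method": "apply_moves", "body": {"targets": [1,0.0006,-0.0001,0.0008,0,1,0,0,0,0,1,0,0,0,0]}}

```text
clock: 17.2
position: [653.3, -154.1, 91.5]
tool_rot: [0.019, 0.948, 0.058, 0.312]
contact_force: [0.1, -0.1, -2.0]
grip_width: 32.3
gripper_force: 61.2
```

>>> {"method": "apply_moves", "body": {"targets": [1,0.0006,-0.0001,0.0008,0,1,0,0,0,0,1,0,0,0,0]}}

```text
clock: 17.45
position: [653.8, -154.1, 91.0]
tool_rot: [0.019, 0.948, 0.058, 0.312]
contact_force: [-0.2, 0.6, 0.4]
grip_width: 32.6
gripper_force: 61.5
```

>>> {"method": "apply_moves", "body": {"targets": [1,0.0003,0,0.0004,0,1,0,0,0,0,1,0,0,0,0]}}

```text
clock: 17.7
position: [653.9, -154.0, 90.9]
tool_rot: [0.019, 0.948, 0.058, 0.313]
contact_force: [-1.7, 1.6, 2.6]
grip_width: 32.6
gripper_force: 61.7
```

```bash
python3 - <<'E'
from hubs import *
place('blue',(633.4,-155.7,107),0)
im=bot.grab_frame("scene");cv2.imwrite("pics/s3.png",im[...,::-1]);c=cam("scene")
P=[(728.4,-82.7,107),(728.4,-46.7,47),(728.4,-118.7,47),(728.4,-190.7,47),(728.4,-154.7,107)]
for p,q in hubs(im,P,c):print(p.round(1),q.round(1),(q-p).round(1))
cv2.imwrite("pics/s3c.png",cv2.resize(im[195:275,150:270],(780,520),interpolation=cv2.INTER_CUBIC)[...,::-1])
E
```

```text
t 17.7 q [-0.396  0.294 -0.714 -0.007  0.326 -0.259] p [ 653.9 -154.    90.9] tilt 37.09 az 9.4 xaz -5.17 ydip 7.02 F [-1.7  1.6  2.6] w 32.6 gf 61.7
reel now [ 633.5 -155.4  104.6] yaw -0.04 pitch 0.24
turn -0.02 TCP [ 653.8 -154.3   93.3] shift(before turn) [-0.0014 -0.     -0.002 ] rows 1 each [-0.0014 -0.     -0.002 ]
[211.9 247.1] [211.9 247.8] [-0.1  0.7]
[224.  264.5] [223.6 265.9] [-0.4  1.4]
[201.7 260.2] [202.7 261.9] [1.  1.8]
[179.9 255.9] [179.6 256.1] [-0.3  0.2]
[189.3 242.9] [189.5 243.2] [0.2 0.4]
```

View pics/s3c.png

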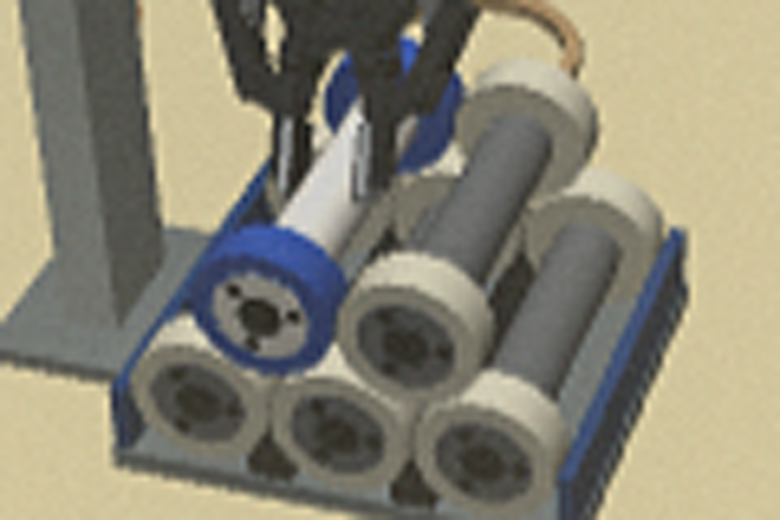

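The blue reel is seated: far hub at (190,243.6), S at (212.8,247.6), matching predictions. I'll open a little and withdraw.

>>> {"method": "apply_moves", "body": {"targets": [0.55,0,0,0,0,0.5,0,0,0,0,0.45,0,0,0,0,0.42,0,0,0,0,0.42,0,0,0,0]}}

```text
clock: 18.17
position: [653.3, -154.1, 89.9]
tool_rot: [0.019, 0.948, 0.058, 0.312]
contact_force: [-1.3, 1.0, -0.6]
grip_width: 49.6
gripper_force: 0.0
```

```bash
python3 -c "
from h import *
st()"
```

```text
t 18.17 q [-0.396  0.295 -0.714 -0.007  0.325 -0.259] p [ 653.3 -154.1   89.9] tilt 36.99 az 9.4 xaz -5.19 ydip 7.01 F [-1.3  1.  -0.6] w 49.6 gf 0.0
```

>>> {"method": "apply_moves", "body": {"targets": [0.42,0,0,-0.01,0,0.42,0,0,-0.015,0,0.42,0,0,-0.02,0,0.42,0,0,-0.03,0,0.42,0,0,-0.04,0]}}

```text
clock: 18.58
position: [583.3, -164.5, 181.0]
tool_rot: [0.019, 0.949, 0.059, 0.31]
contact_force: [1.6, -0.6, 1.2]
grip_width: 49.8
gripper_force: 0.0
```

>>> {"method": "apply_moves", "body": {"targets": [0.42,0,0,-0.04,0,0.42,0,0,-0.04,0,0,0,0,-0.04,0,0,0,0,-0.02,0,0,0,0,0,0]}}

```text
clock: 19.0
position: [501.9, -180.8, 300.1]
tool_rot: [0.019, 0.947, 0.055, 0.316]
contact_force: [0.9, 0.2, 0.4]
grip_width: 83.0
gripper_force: 0.0
```

>>> {"method": "apply_moves", "body": {"targets": [0,0,0,0,0,0,0,0,0,0,0,0,0,0,0]}}

```text
clock: 19.25
position: [501.4, -178.3, 291.8]
tool_rot: [0.02, 0.948, 0.059, 0.311]
contact_force: [-0.7, 0.1, 0.5]
grip_width: 85.3
gripper_force: 0.0
```

```bash
python3 - <<'E'
from hubs import *
st();c,im=look("w10")
print([proj(c,X).round() for X in((538.4,-82.7,107),(538.4,-154.7,107),(728,-154.7,107))])
P=[(538.4,-82.7,107),(538.4,-154.7,107),(538.4,-46.7,47),(538.4,-118.7,47),(538.4,-190.7,47)]
for p,q in hubs(im,P,c,14):print(p.round(1),q.round(1),(q-p).round(1))
fitreel("blue",[("w10",c,im,1,40)],[633.4,-154.7,107,0])
S=bot.grab_frame("scene")
cv2.imwrite("pics/m10.png",np.hstack([cv2.resize(im,(480,360)),cv2.resize(S[195:275,150:256],(320,360))])[...,::-1])
E
```

```text
t 19.25 q [-0.62  -0.117 -0.552  0.648  0.439 -0.468] p [ 501.4 -178.3  291.8] tilt 36.88 az 9.6 xaz -5.22 ydip 7.11 F [-0.7  0.1  0.5] w 85.3 gf 0.0
[array([331.,  84.]), array([261.,  90.]), array([261., 195.])]
[331.1  84. ] [329.7  83.4] [-1.5 -0.6]
[261.4  89.6] [259.9  86.9] [-1.5 -2.6]
[348.9  48.7] [347.   50.5] [-1.9  1.8]
[286.5  53.2] [285.2  54.8] [-1.3  1.6]
[222.3  57.9] [220.8  56.7] [-1.5 -1.1]
blue [ 629.  -156.7  109.7] yaw -0.15
   w10 -1 [260.   98.2] res [0. 0.]
   w10 1 [259.9 191.2] res [ 0. -0.]
```

View pics/m10.png

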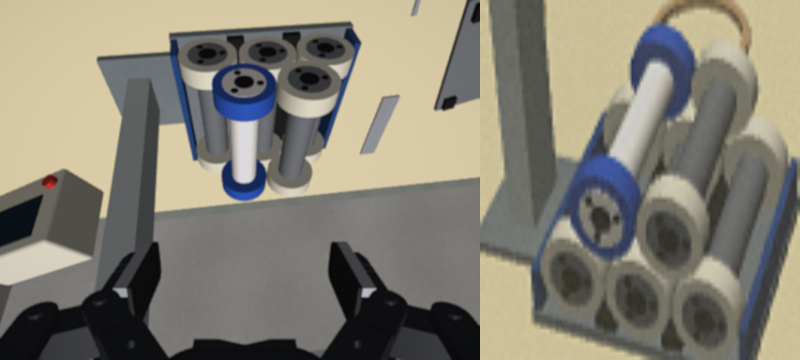

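The blue reel lies in the gap, parallel: near hub (260,87), far flange (260,191) in full-size wrist pixels, with the ivory reels in place. Check end alignment.

```bash
cat > ends.py <<'E'
from hubs import *
import sys
def ends(tags,P):
  for t in tags:
    c,im=load(t)
    for k,X in P.items():
        (p,q),=hubs(im,[X],c,10)
        print(t,k,onz(c,q,X[2]).round(1)[:2],end="; ")
    print()
if __name__=="__main__":
    ends(["w10"],{"S":(536,-82.7,107),"B":(533,-155.5,107),"L":(538.4,-46.7,47),"M":(538.4,-118.7,47),"R":(535,-190.7,47)})
    c=cam("scene");
    for i in range(3):
        im=bot.grab_frame("scene");print([(k,onz(c,hubs(im,[X],c)[0][1],X[2]).round(1)[:2].tolist()) for k,X in {"S":(728.4,-82.7,107),"B":(728.4,-154.7,107),"L":(728.4,-46.7,47),"M":(728.4,-118.7,47),"R":(728.4,-190.7,47)}.items()])
E
python3 ends.py
```

```text
w10 S [537.6 -84.1]; w10 B [ 535.1 -156.2]; w10 L [540.4 -48.4]; w10 M [ 540.2 -120. ]; w10 R [ 536.9 -192.2]; 
[('S', [731.7, -82.3]), ('B', [731.2, -153.3]), ('L', [733.7, -46.0]), ('M', [732.8, -119.4]), ('R', [730.1, -195.0])]
[('S', [733.5, -79.2]), ('B', [729.7, -153.6]), ('L', [733.3, -46.0]), ('M', [733.2, -119.7]), ('R', [730.3, -196.9])]
[('S', [731.3, -88.7]), ('B', [728.7, -153.9]), ('L', [732.2, -49.5]), ('M', [733.9, -117.4]), ('R', [733.1, -188.3])]
```

```bash
python3 -c "
from h import *
go((470,315,225),17.3)"
```

```text
t 19.5 q [-0.62  -0.117 -0.551  0.649  0.439 -0.468] p [ 501.9 -178.6  292.5] tilt 36.92 az 9.5 xaz -5.19 ydip 7.08 F [-0.2  0.5 -0.6] w 85.5 gf 0.0
shift tool [0.1015 0.4815 0.0841] rows 13 per row [0.0078 0.037  0.0065]
turn deg about z -21.56 axis-to-z 53.47
```

>>> {"method": "apply_moves", "body": {"targets": [0,0.0078,0.037,0.0065,0,0,0.0078,0.037,0.0065,0,0,0.0078,0.037,0.0065,0,0,0.0078,0.037,0.0065,0,0,0.0078,0.037,0.0065,0]}}

```text
clock: 19.92
position: [489.4, 11.9, 267.0]
tool_rot: [0.02, 0.948, 0.058, 0.312]
contact_force: [1.2, 0.1, -0.3]
grip_width: 85.5
gripper_force: 0.0
```

>>> {"method": "apply_moves", "body": {"targets": [0,0.0078,0.037,0.0065,0,0,0.0078,0.037,0.0065,0,0,0.0078,0.037,0.0065,0,0,0.0078,0.037,0.0065,0,0,0.0078,0.037,0.0065,0]}}

```text
clock: 20.33
position: [477.1, 202.6, 241.0]
tool_rot: [0.019, 0.948, 0.058, 0.312]
contact_force: [0.4, -0.5, 0.2]
grip_width: 85.6
gripper_force: 0.0
```

>>> {"method": "apply_moves", "body": {"targets": [0,0.0078,0.037,0.0065,0,0,0.0078,0.037,0.0065,0,0,0.0078,0.037,0.0065,0,0,0,0,0,-7.1,0,0,0,0,-7.1]}}

```text
clock: 20.75
position: [470.0, 317.5, 224.1]
tool_rot: [-0.103, 0.943, 0.019, 0.316]
contact_force: [0.6, -0.6, 0.1]
grip_width: 85.4
gripper_force: 0.0
```

>>> {"method": "apply_moves", "body": {"targets": [0,0,0,0,-7.1,0,0,0,0,0,0,0,0,0,0,0,0,0,0,0]}}

```text
clock: 21.08
position: [470.8, 314.0, 225.0]
tool_rot: [-0.155, 0.936, -0.0, 0.317]
contact_force: [-1.1, -0.5, -0.1]
grip_width: 85.1
gripper_force: 0.0
```

```bash
python3 -c "
from fit import *
c,im=look('w11');p=fitreel('orange',[('w1',*load('w1'),1,25),('w2',*load('w2'),1,40),('w11',c,im,1,40)],[562.8,327.3,44,.303])
go((586.2,333.7,27.4),17.3)"
```

```text
orange [564.5 329.   42.3] yaw 17.27
   w1 -1 [363.9 108. ] res [0.05 0.28]
   w1 1 [337.6 183.4] res [ 0.14 -0.39]
   w2 -1 [417.7 109.3] res [0.38 0.54]
   w2 1 [357.7 223.2] res [ 0.36 -0.75]
   w11 -1 [266.2  67.8] res [-0.63  0.24]
   w11 1 [265.1 176.7] res [-0.39 -0.46]
t 21.13 q [ 0.81  -0.038 -0.677  0.391 -0.371  0.378] p [470.8 313.9 225.1] tilt 37.0 az 9.4 xaz 21.15 ydip -5.68 F [ 0.4 -0.5 -0.5] w 85.4 gf 0.0
shift tool [0.025  0.0049 0.2284] rows 6 per row [0.0042 0.0008 0.0381]
turn deg about z -0.45 axis-to-z 53.42
```

>>> {"method": "apply_moves", "body": {"targets": [0,0.005,0.001,0.04,-0.5,0,0.005,0.001,0.04,0,0,0.005,0.001,0.04,0,0,0.005,0.001,0.03,0,0,0.005,0.001,0.02,0]}}

```text
clock: 21.55
position: [552.2, 326.9, 71.4]
tool_rot: [-0.159, 0.935, -0.002, 0.316]
contact_force: [-0.2, -0.9, -0.2]
grip_width: 85.3
gripper_force: 0.0
```

>>> {"method": "apply_moves", "body": {"targets": [0,0,0,0,0,0,0,0,0,0,0,0,0,0,0]}}

```text
clock: 21.8
position: [552.0, 328.2, 75.3]
tool_rot: [-0.16, 0.935, -0.002, 0.318]
contact_force: [0.0, -0.1, 0.2]
grip_width: 85.5
gripper_force: 0.0
```

```bash
python3 -c "
from fit import *
c,im=look('w12');fitreel('orange',[('w11',*load('w11'),1,40),('w12',c,im,1,60)],[563.8,328.3,43,.303])
go((587,334.2,27.2),17.3)"
```

```text
orange [562.4 329.   44.1] yaw 17.31
   w11 -1 [266.2  67.8] res [-0.14 -0.47]
   w11 1 [265.1 176.7] res [ 0.03 -0.25]
   w12 -1 [263.2 107.9] res [0.05 0.34]
   w12 1 [261.6 256.1] res [-0.   -0.06]
t 21.85 q [ 0.703  0.276 -0.806 -0.088 -0.315  0.271] p [552.2 328.6  76.1] tilt 37.14 az 9.5 xaz 21.85 ydip -5.98 F [ 0.2  0.2 -0.2] w 85.4 gf 0.0
shift tool [0.0015 0.0001 0.0603] rows 2 per row [0.0007 0.     0.0302]
turn deg about z 0.14 axis-to-z 53.26
```

>>> {"method": "apply_moves", "body": {"targets": [0,0.001,0,0.025,0,0,0.0005,0,0.025,0,0,0,0,0.01,0,0,0,0,0,0,0,0,0,0,0]}}

```text
clock: 22.27
position: [586.0, 333.5, 26.2]
tool_rot: [-0.16, 0.935, -0.002, 0.318]
contact_force: [-0.3, 0.5, 0.0]
grip_width: 85.7
gripper_force: 0.0
```

>>> {"method": "apply_moves", "body": {"targets": [0,0,0,0,0,0,0,0,0,0]}}

```text
clock: 22.43
position: [586.1, 333.8, 26.8]
tool_rot: [-0.16, 0.934, -0.002, 0.318]
contact_force: [-0.7, 0.1, -0.1]
grip_width: 85.4
gripper_force: 0.0
```

```bash
python3 -c "
from h import *
go((586.5,334.2,27.2),17.3)"
```

```text
t 22.43 q [ 0.666  0.403 -0.798 -0.216 -0.294  0.237] p [586.1 333.8  26.8] tilt 37.09 az 9.4 xaz 21.92 ydip -6.02 F [-0.7  0.1 -0.1] w 85.4 gf 0.0
shift tool [-0.0007  0.0002 -0.    ] rows 1 per row [-0.0007  0.0002 -0.    ]
turn deg about z 0.2 axis-to-z 53.32
```

>>> {"method": "apply_moves", "body": {"targets": [0.3,0,0,0,0,0.5,0,0,0,0,0.6,0,0,0,0,0.8,0,0,0,0,1,0,0,0,0]}}

```text
clock: 22.85
position: [586.3, 333.7, 26.0]
tool_rot: [-0.16, 0.935, -0.002, 0.318]
contact_force: [-2.7, -1.2, 4.6]
grip_width: 33.1
gripper_force: 59.0
```

>>> {"method": "apply_moves", "body": {"targets": [1,0,0,0,0,1,0,0,0,0,1,0,0,0,0]}}

```text
clock: 23.1
position: [586.2, 333.7, 26.0]
tool_rot: [-0.16, 0.935, -0.002, 0.318]
contact_force: [-3.4, -0.0, 5.5]
grip_width: 33.3
gripper_force: 59.0
```

>>> {"method": "apply_moves", "body": {"targets": [1,-0.006,-0.001,-0.008,0,1,-0.006,-0.001,-0.008,0,1,-0.012,-0.002,-0.016,0,1,-0.024,-0.004,-0.032,0,1,-0.024,-0.004,-0.032,0]}}

```text
clock: 23.52
position: [583.7, 332.3, 143.1]
tool_rot: [-0.161, 0.936, -0.004, 0.314]
contact_force: [1.1, 1.6, -1.8]
grip_width: 33.0
gripper_force: 60.1
```

>>> {"method": "apply_moves", "body": {"targets": [1,-0.024,-0.004,-0.032,0,1,-0.024,-0.004,-0.032,0,1,-0.024,-0.004,-0.032,0,1,-0.012,-0.002,-0.016,0,1,0,0,0,0]}}

```text
clock: 23.93
position: [589.9, 337.5, 294.9]
tool_rot: [-0.159, 0.933, 0.001, 0.322]
contact_force: [1.1, 0.5, -0.0]
grip_width: 33.1
gripper_force: 60.0
```

>>> {"method": "apply_moves", "body": {"targets": [1,0,0,0,0,1,0,0,0,0,1,0,0,0,0]}}

```text
clock: 24.18
position: [585.1, 333.9, 282.2]
tool_rot: [-0.161, 0.936, -0.003, 0.314]
contact_force: [-0.6, -0.0, -2.9]
grip_width: 33.0
gripper_force: 60.1
```

```bash
python3 -c "
from fit import *
inhand('orange','w13',.302)
place('orange',(634.8,-119.3,164.6),-0.2,back=240)"
```

```text
t 24.18 q [ 0.667  0.089 -0.389  0.517 -0.295  0.239] p [585.1 333.9 282.2] tilt 36.65 az 9.1 xaz 22.0 ydip -6.18 F [-0.6 -0.  -2.9] w 33.0 gf 60.1
near [  119    21   286   238 32498] far [ 220  277   81   79 3184]
orange [565.2 329.5 297. ] yaw 17.37 pitch 0.08 res [ 0.2 -0.2 -0.4  0.2  0.1  0. ]
tool frame centre [  7.6   0.1 -24. ] axis [-0.808 -0.002  0.59 ]
t 24.23 q [ 0.667  0.089 -0.388  0.517 -0.295  0.239] p [585.3 334.  282.5] tilt 36.68 az 9.1 xaz 21.99 ydip -6.17 F [ 0.   1.  -2.1] w 33.0 gf 60.1
reel now [565.4 329.6 297.3] yaw 17.37 pitch 0.11
turn 21.8 TCP [ 513.6 -140.5  342.2] shift(before turn) [ 0.1625 -0.4349 -0.1352] rows 11 each [ 0.0148 -0.0395 -0.0123]
```

>>> {"method": "apply_moves", "body": {"targets": [1,0,0,0,7.1,1,0,0,0,7.1,1,0,0,0,7.1,1,0,0,0,0.5,1,0,0,0,0]}}

```text
clock: 24.65
position: [586.3, 334.8, 284.5]
tool_rot: [0.018, 0.949, 0.057, 0.311]
contact_force: [-0.6, -0.4, -0.9]
grip_width: 33.0
gripper_force: 60.1
```

```bash
python3 -c "
from fit import *
place('orange',(500,-136,300),-0.2)"
```

```text
t 24.65 q [ 0.668  0.088 -0.386  0.516 -0.295  0.617] p [586.3 334.8 284.5] tilt 36.84 az 9.3 xaz -4.91 ydip 6.82 F [-0.6 -0.4 -0.9] w 33.0 gf 60.1
reel now [565.9 333.1 299.3] yaw -0.08 pitch 0.15
turn 0.17 TCP [ 520.3 -134.4  285.2] shift(before turn) [ 0.0202 -0.4657 -0.0848] rows 12 each [ 0.0017 -0.0388 -0.0071]
```

>>> {"method": "apply_moves", "body": {"targets": [1,0.0017,-0.0388,-0.0071,0,1,0.0017,-0.0388,-0.0071,0,1,0.0017,-0.0388,-0.0071,0,1,0.0017,-0.0388,-0.0071,0,1,0.0017,-0.0388,-0.0071,0]}}

```text
clock: 25.07
position: [557.7, 138.4, 285.3]
tool_rot: [0.017, 0.948, 0.057, 0.312]
contact_force: [-0.0, -0.6, -2.3]
grip_width: 33.2
gripper_force: 60.3
```

>>> {"method": "apply_moves", "body": {"targets": [1,0.0017,-0.0388,-0.0071,0,1,0.0017,-0.0388,-0.0071,0,1,0.0017,-0.0388,-0.0071,0,1,0.0017,-0.0388,-0.0071,0,1,0.0017,-0.0388,-0.0071,0]}}

```text
clock: 25.48
position: [529.6, -57.3, 285.6]
tool_rot: [0.018, 0.948, 0.057, 0.312]
contact_force: [0.2, 0.1, -2.2]
grip_width: 33.1
gripper_force: 60.3
```

>>> {"method": "apply_moves", "body": {"targets": [1,0.0017,-0.0388,-0.0071,0,1,0.0017,-0.0388,-0.0071,0,1,0,0,0,0,1,0,0,0,0,1,0,0,0,0]}}

```text
clock: 25.9
position: [519.1, -134.0, 285.0]
tool_rot: [0.019, 0.948, 0.058, 0.311]
contact_force: [1.1, -0.2, -1.6]
grip_width: 32.8
gripper_force: 60.5
```

```bash
python3 -c "
from fit import *
place('orange',(634.8,-119.3,164.6),-0.2,back=130)"
```

```text
t 25.9 q [-0.489 -0.138 -0.596  0.574  0.373 -0.344] p [ 519.1 -134.   285. ] tilt 36.94 az 9.3 xaz -5.18 ydip 7.0 F [ 1.1 -0.2 -1.6] w 32.8 gf 60.5
reel now [ 498.7 -135.7  299.8] yaw -0.21 pitch 0.21
turn 0.02 TCP [ 578.1 -130.3  253.7] shift(before turn) [-0.0288 -0.0001  0.0603] rows 2 each [-0.0144 -0.      0.0302]
```

>>> {"method": "apply_moves", "body": {"targets": [1,-0.0096,0,0.02,0,1,-0.0096,0,0.02,0,1,-0.0096,0,0.02,0,1,0,0,0,0,1,0,0,0,0]}}

```text
clock: 26.32
position: [578.4, -126.9, 253.3]
tool_rot: [0.017, 0.949, 0.059, 0.311]
contact_force: [-0.0, -0.0, -2.3]
grip_width: 33.0
gripper_force: 60.4
```

```bash
python3 -c "
from fit import *
place('orange',(634.8,-119.3,164.6),-0.2,back=40)"
```

```text
t 26.32 q [-0.407 -0.026 -0.588  0.448  0.334 -0.274] p [ 578.4 -126.9  253.3] tilt 36.87 az 9.7 xaz -4.9 ydip 7.05 F [-0.  -0.  -2.3] w 33.0 gf 60.4
reel now [ 558.  -128.6  268.1] yaw 0.1 pitch 0.13
turn 0.39 TCP [ 631.5 -121.6  181.8] shift(before turn) [-0.0005 -0.0038  0.0891] rows 3 each [-0.0002 -0.0013  0.0297]
```

>>> {"method": "apply_moves", "body": {"targets": [1,0,0,0,0,1,0,0,0.03,0,1,0,0,0.03,0,1,0,0,0.029,0,1,0,0,0,0]}}

```text
clock: 26.73
position: [630.2, -119.1, 179.2]
tool_rot: [0.019, 0.949, 0.059, 0.309]
contact_force: [-1.1, -0.1, -3.0]
grip_width: 32.6
gripper_force: 60.6
```

>>> {"method": "apply_moves", "body": {"targets": [1,0,0,0,0,1,0,0,0,0,1,0,0,0,0]}}

```text
clock: 26.98
position: [631.6, -121.5, 185.9]
tool_rot: [0.019, 0.948, 0.058, 0.313]
contact_force: [-0.5, -0.4, -1.4]
grip_width: 33.1
gripper_force: 60.6
```

```bash
python3 - <<'E'
from hubs import *
place('orange',(634.8,-119.3,164.6),-0.2,up=6)
im=bot.grab_frame("scene");cv2.imwrite("pics/s4.png",im[...,::-1]);c=cam("scene")
h=np.load("orange_hand.npz");s=bot.observe();R=Ro.from_quat(s["tool_rot"]).as_matrix();X=s["position"]+R@(h["o"]+95*h["u"])
for p,q in hubs(im,[(728.4,-82.7,107),(728.4,-154.7,107),X],c):print(p.round(1),q.round(1),(q-p).round(1))
E
```

```text
t 26.98 q [-0.348  0.115 -0.642  0.23   0.299 -0.217] p [ 631.6 -121.5  185.9] tilt 37.15 az 9.3 xaz -5.15 ydip 6.96 F [-0.5 -0.4 -1.4] w 33.1 gf 60.6
reel now [ 611.2 -123.1  200.6] yaw -0.2 pitch 0.44
turn 0.06 TCP [ 655.2 -117.7  155.9] shift(before turn) [-0.0009  0.0002  0.0384] rows 1 each [-0.0009  0.0002  0.0384]
[211.9 247.1] [211.  247.4] [-1.   0.3]
[189.3 242.9] [189.4 243.1] [0.1 0.3]
[199.8 214.7] [200.3 214.5] [ 0.5 -0.2]
```

>>> {"method": "apply_moves", "body": {"targets": [1,-0.0003,0,0.019,0,1,-0.0004,0,0.019,0,1,0,0,0,0,1,0,0,0,0,1,0,0,0,0]}}

```text
clock: 27.45
position: [654.4, -117.8, 155.0]
tool_rot: [0.019, 0.948, 0.058, 0.313]
contact_force: [-0.7, 0.7, -2.1]
grip_width: 33.3
gripper_force: 60.6
```

>>> {"method": "apply_moves", "body": {"targets": [1,0,0,0,0,1,0,0,0,0,1,0,0,0,0]}}

```text
clock: 27.7
position: [654.5, -117.8, 154.9]
tool_rot: [0.019, 0.948, 0.058, 0.313]
contact_force: [0.7, 0.1, -1.7]
grip_width: 33.0
gripper_force: 60.6
```

```bash
python3 - <<'E'
from hubs import *
place('orange',(634.8,-119.3,164.6),-0.2,up=2)
im=bot.grab_frame("scene");c=cam("scene")
h=np.load("orange_hand.npz");s=bot.observe();R=Ro.from_quat(s["tool_rot"]).as_matrix();X=s["position"]+R@(h["o"]+95*h["u"])
for p,q in hubs(im,[(728.4,-82.7,107),(728.4,-154.7,107),X],c):print(p.round(1),q.round(1),(q-p).round(1))
E
```

```text
t 27.7 q [-0.324  0.185 -0.652  0.145  0.286 -0.196] p [ 654.5 -117.8  154.9] tilt 37.08 az 9.3 xaz -5.19 ydip 6.99 F [ 0.7  0.1 -1.7] w 33.0 gf 60.6
reel now [ 634.1 -119.5  169.6] yaw -0.22 pitch 0.36
turn 0.03 TCP [ 655.2 -117.6  151.9] shift(before turn) [ 0.0012 -0.0002  0.0028] rows 1 each [ 0.0012 -0.0002  0.0028]
[211.9 247.1] [211.9 247.7] [-0.   0.6]
[189.3 242.9] [189.5 243.2] [0.2 0.3]
[198.8 228.2] [199.3 228.1] [ 0.4 -0.1]
```

Down in 1 mm steps towards contact.

>>> {"method": "apply_moves", "body": {"targets": [1,0.0009,-0.0002,0.0012,0,1,0,0,0,0,1,0.0009,-0.0002,0.0012,0,1,0,0,0,0,1,0,0,0,0]}}

```text
clock: 28.17
position: [654.2, -117.5, 150.4]
tool_rot: [0.019, 0.948, 0.058, 0.312]
contact_force: [0.9, -0.8, -1.4]
grip_width: 33.1
gripper_force: 60.6
```

>>> {"method": "apply_moves", "body": {"targets": [1,0.0006,-0.0001,0.0008,0,1,0,0,0,0,1,0,0,0,0]}}

```text
clock: 28.42
position: [654.5, -117.5, 149.8]
tool_rot: [0.019, 0.948, 0.058, 0.312]
contact_force: [0.1, -1.1, -1.0]
grip_width: 32.6
gripper_force: 60.7
```

>>> {"method": "apply_moves", "body": {"targets": [1,0.0004,-0.0001,0.0006,0,1,0,0,0,0,1,0,0,0,0]}}

```text
clock: 28.67
position: [654.6, -117.7, 149.2]
tool_rot: [0.019, 0.948, 0.058, 0.312]
contact_force: [0.3, 0.1, -1.5]
grip_width: 33.0
gripper_force: 60.8
```

>>> {"method": "apply_moves", "body": {"targets": [1,0.0004,-0.0001,0.0006,0,1,0,0,0,0,1,0,0,0,0]}}

```text
clock: 28.92
position: [655.0, -117.8, 149.1]
tool_rot: [0.019, 0.948, 0.058, 0.313]
contact_force: [-1.2, -0.6, 2.6]
grip_width: 32.8
gripper_force: 61.1
```

>>> {"method": "apply_moves", "body": {"targets": [1,0.0003,0,0.0005,0,1,0,0,0,0,1,0,0,0,0]}}

```text
clock: 29.17
position: [655.2, -117.8, 149.1]
tool_rot: [0.019, 0.948, 0.058, 0.313]
contact_force: [-3.5, -0.7, 4.8]
grip_width: 32.8
gripper_force: 61.4
```

```bash
python3 - <<'E'
from hubs import *
place('orange',(634.8,-119.3,164.6),-0.2)
im=bot.grab_frame("scene");cv2.imwrite("pics/s5.png",im[...,::-1]);c=cam("scene")
for p,q in hubs(im,[(728.4,-82.7,107),(728.4,-154.7,107),(727.8,-119,167)],c):print(p.round(1),q.round(1),(q-p).round(1))
E
```

```text
t 29.17 q [-0.324  0.193 -0.661  0.127  0.286 -0.196] p [ 655.2 -117.8  149.1] tilt 37.13 az 9.3 xaz -5.18 ydip 6.99 F [-3.5 -0.7  4.8] w 32.8 gf 61.4
reel now [ 634.8 -119.5  163.8] yaw -0.21 pitch 0.41
turn 0.05 TCP [ 655.2 -117.6  149.9] shift(before turn) [-0.0005  0.0003 -0.0006] rows 1 each [-0.0005  0.0003 -0.0006]
[211.9 247.1] [213. 247.] [ 1.1 -0. ]
[189.3 242.9] [189.5 243.1] [0.2 0.3]
[199.3 228.8] [199.3 229.8] [-0.  1.]
```

>>> {"method": "apply_moves", "body": {"targets": [1,-0.0003,0,-0.0005,0,1,0,0,0,0,0.55,0,0,0,0,0.5,0,0,0,0,0.45,0,0,0,0]}}

```text
clock: 29.63
position: [654.1, -117.3, 147.8]
tool_rot: [0.019, 0.948, 0.058, 0.312]
contact_force: [-0.0, -0.2, 0.6]
grip_width: 47.1
gripper_force: 0.0
```

>>> {"method": "apply_moves", "body": {"targets": [0.42,0,0,0,0,0.42,0,0,0,0,0.42,0,0,0,0]}}

```text
clock: 29.88
position: [654.3, -117.5, 148.1]
tool_rot: [0.019, 0.948, 0.058, 0.312]
contact_force: [-0.5, -0.4, -0.0]
grip_width: 49.7
gripper_force: 0.0
```

>>> {"method": "apply_moves", "body": {"targets": [0.42,0,0,-0.01,0,0.42,0,0,-0.015,0,0.42,0,0,-0.02,0,0.42,0,0,-0.03,0,0.42,0,0,-0.04,0]}}

```text
clock: 30.3
position: [584.3, -128.1, 239.1]
tool_rot: [0.019, 0.949, 0.059, 0.31]
contact_force: [0.5, -0.8, 0.3]
grip_width: 49.3
gripper_force: 0.0
```

>>> {"method": "apply_moves", "body": {"targets": [0.42,0,0,-0.04,0,0.42,0,0,-0.03,0,0.42,0,0,-0.03,0,0.42,0,0,0,0,0.42,0,0,0,0]}}

```text
clock: 30.72
position: [526.8, -139.4, 323.2]
tool_rot: [0.02, 0.947, 0.057, 0.314]
contact_force: [0.3, 0.5, -1.2]
grip_width: 49.4
gripper_force: 0.0
```

```bash
python3 - <<'E'
from hubs import *
st();c,im=look("w14")
for k,X in {"O":(537,-119.5,167),"S":(536,-82.7,107),"B":(533,-155.5,107)}.items():
    (p,q),=hubs(im,[X],c,10);print(k,p.round(1),q.round(1),onz(c,q,X[2]).round(1)[:2])
fitreel("orange",[("w",c,im,1,60)],[632,-119.5,167,0])
S=bot.grab_frame("scene")
cv2.imwrite("pics/m14.png",np.hstack([cv2.resize(im,(480,360)),cv2.resize(S[185:275,150:256],(320,360))])[...,::-1])
E
```

```text
t 30.72 q [-0.492 -0.143 -0.503  0.666  0.375 -0.345] p [ 526.8 -139.4  323.2] tilt 37.25 az 9.0 xaz -5.18 ydip 6.87 F [ 0.3  0.5 -1.2] w 49.4 gf 0.0
O [262.2  83.8] [270.6  83.1] [ 536.9 -112. ]
S [291.5  42.2] [290.8  43.7] [537.6 -83.3]
B [217.9  44.3] [217.4  46.5] [ 535.2 -156.2]
orange [ 629.6 -120.5  169.6] yaw -0.26
   w -1 [261.9  95.4] res [-0.  0.]
   w 1 [261.  196.8] res [ 0. -0.]
```

```bash
python3 -c "
from h import *
print(bot.job_done())"
```

```text
the job is handed in; nothing more can be done
None
```

The job is handed in at about 31 s: the blue reel lies in the free gap, about 2.5 mm nearer the robot than the ivory reel beside it, and the orange reel lies on top within about 1 mm of those two. The last measurements showed both parallel to the rack to within 0.3°, the second-row ivory reel unmoved, no wrist force reading above 8 N and the arm clear. I viewed 12 pictures, two over the limit of 10.

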